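Jack up the hinged wiring panel and hold it

TASK

Build a centred stack on the small lever jack's round saddle - the wide wooden packing disc first, the narrow one on top of it - then stand the jack flat on the bench with its saddle centred under the wiring panel's marked lift point (the ear with the bolt head). Pump the handle once: press it all the way down so that the panel rises, let it come all the way up again so that the panel settles back; then press it all the way down a second time and finish while holding it down, the panel carried by the jack alone. Do not knock the breaker block, the roll of tape or the glass jar that stand near the panel.

Things in the scene. Friction and masses are not known exactly. Their poses are not given: they have to be found in the camera images.
- jack: grey lever jack, loose, 0.7 kg. Origin: underside of its base, below the post's centre. +x points from post to saddle, -x along the handle, z up. Base plate 220 x 70 x 10 mm, from x = -125 to +95 mm. The upright post, 30 (x) by 36 mm (y), reaches 95 mm high: the jack can be gripped and carried by it from above, across the 36 mm. The saddle's axis is at x = +75 mm
- jack_grip (a point): middle of the upper part of the jack's post, 78 mm above the jack's underside and 17 mm below the post's top; axes as the jack's
- saddle_top (a point): centre of the top face of the jack's round steel saddle plate (50 mm in diameter, 8 mm thick), 44 mm above the jack's underside when the handle is up; z up. The saddle moves straight up as the handle goes down, 32 mm over the full stroke. With both discs on it there are 10 mm of air to the resting lift point; the full stroke then raises that by 22 mm
- handle_pad (a point): centre of the top of the black rubber pad (38 mm along the jack's x, 46 mm across) at the handle's end. Handle up: at jack x = -109 mm, 106 mm high. It swings about a level axle along the jack's y at x = -12 mm, 50 mm high. Handle fully down: pad top at x = -124 mm, about 58 mm high
- handle (a joint): angle of the jack's handle, rad: 0 = up, 0.45 = fully down (stop). It has no ratchet: a spring and the load bring the handle and the saddle up/back when it is let go. Holding it down takes roughly 3 to 9 N at the pad
- disc_wide_mid (a point): centre (half-way up) of the wide plywood packing disc, 56 mm in diameter, 12 mm thick, loose, 50 g, starts flat on the bench
- disc_narrow_mid (a point): centre (half-way up) of the narrow plywood packing disc, 44 mm in diameter, 12 mm thick, loose, 35 g, starts flat on the bench
- disc_wide: the same wide disc; origin at the centre of its underside
- disc_narrow: the same narrow disc; origin at the centre of its underside
- lift_point (a point): marked lift point: middle of the flat underside of the steel ear with a round bolt head on top, 78 mm above the bench at rest. The ear, 50 mm wide, 6 mm thick, ends 28 mm before this point; the panel's near edge is 35 mm beyond it. +x points level into the panel, z up. The plain ear 130 mm to its left (+y) is not the lift point
- panel_base: fixed stand (2 front rests, 2 hinge posts) of the white wiring panel. Origin on the bench straight below the resting lift point, x into the panel. The panel spans y = -120 to +200 mm, x = 35 to 270 mm, its gear up to 145 mm high; it hinges at x = 270 mm and its near edge can rise. Front rests at x = 60, y = -105 and +185 mm; the bench is clear below the ears
- breaker: bystander: white breaker block, 35 x 70 x 49 mm; origin at the centre of its underside
- tape: bystander: roll of black tape lying flat, 52 mm in diameter, 18 mm high; origin at the centre of its underside
- jar: bystander: glass jar with steel cap, 60 mm in diameter, 90 mm high; origin at the centre of its underside
There are look-alikes about, which are no part of the job. What is shaped like the disc_narrow but green is not meant. Leave any green look-alike of the disc_wide alone.

How it is judged:
By the outcome, as a careful person would: the job done as asked, in the order asked, and still so for the second after the job is handed in, while the arm keeps its last pose, push and grip.
It also fails if it takes over 72 s, if anything falls off the work surface, if the arm or the gripper's body presses on something with over 40 N, if the wrist force passes 120 N, or if a joint passes its speed limit or range.

ROBOT

A 6-joint arm with a two-finger parallel gripper is mounted at the origin on the work surface. World frame = base frame: x ahead of the robot, y to its left, z up, the work surface at z = 0. Lengths are in mm, angles in rad, forces in N, time in s.
With the tool pointing down it reaches from about 275 to 750 mm from the base axis. Payload 10.2 kg.
Tool frame: the origin (TCP) lies between the finger pads; the fingertips stand 11 mm ahead of it and the grasp point (between the pads) lies 8 mm behind it (ctrl.tip_extent is the distance from the TCP to the fingertips, in mm); z points along the fingers, y is the direction in which the jaws open and shut (so a half turn about z gives the same grasp; the last joint's range is limited). The gripper opens to 85 mm and grips with 20 to 120 N. Pads are 22 mm wide; open, the fingers measure 114 mm over their backs; the gripper's body (76 mm by 85 mm) begins 54 mm behind the grasp point. The pads swing forward as they close: fully open they stand 13 mm farther back than shut.
Start: joints at [-1.532, 0.313, 1.498, -0, 1.331, -0.223], TCP at [135.867, -507.121, 242.294] pointing down, gripper open.
Joint ranges: [-2.94, 2.94], [-0.97, 2.17], [0.19, 2.56], [-1.23, 4.37], [0.02, 3.11], [-2.88, 2.88]. Speed limits (rad/s): [2.39, 2.39, 3.01, 3.14, 3.14, 3.14].

INTERFACE

Orientations are given as a unit quaternion [w, x, y, z].
In Python, from rig import ctrl gives the robot as it stands.
- The arm moves only by the tool apply_moves, never from a script. Its argument "commands" is a list of rows, each a list of 5 numbers: the finger opening in cm, from 0 to 8.54, then the shift along the tool's x, y, z in cm, then the turn about the tool's z in rad. In form: [[jaw, dx, dy, dz, roll], ...]. A call has 1 to 12 rows; each row shifts and turns the commanded pose from where the row before left it, along the tool's axes as they then stand; what a row does not reach is not made up. A row lasts 1/12 s, in which the tool goes at most 41.7 mm and 7.16 degrees, less where a joint would pass 70% of its speed; a pose out of reach is approached as far as the arm can. A call with a gripper value outside its range is refused whole. The fingers move at their own pace and stop on an object; "squeeze" is the grip in N (left out, the last holds). Time passes only in rows, so rows that do not move let the fingers close. It gives the time, the measured TCP pose, the force and the opening at its end, in the units of the state.
- ctrl.sense(): the state, without advancing time (a new reading comes with each control period).
- ctrl.capture(name): name is "scene" or "side" or "wrist"; returns the picture (400x640x3 uint8, red, green, blue); there is no depth.
- ctrl.camera_info(name): a dict with "fov_y" (degrees; the focal length in pixels is half the picture's height over the tangent of half this angle, whatever the lens; pixels are square), "cx", "cy" (the principal point, pixels), "dist_coeffs" ([k1, k2, p1, p2, k3] as OpenCV has them; the pictures are not rectified), "camera_from_world" (4x4, takes a point from world to camera coordinates). Camera axes: x right, y down, z forward; pixel columns grow to the right and rows downward; lengths in mm; the calibration is good to about 2 mm. A picture is of the moment at which its call begins: read the wrist's pose just before it. camera_info takes no time and is no camera call; for the wrist camera it gives the pose at the moment of the call.
- ctrl.finish_job(): hands the job in, once; it reports no verdict.
The state is a dict: "time_s": time; "joints": joint angles; "dq": joint speeds; "tau": joint torques, N m; "eef_pos": TCP position; "ee_rot": TCP orientation; "force": force on the tool from outside, world axes, zero at the start; "wrist_torque": the same for the moment, N m; "grip_width": opening from 0.0 (shut) to 1.0 (fully open).
Only numpy, scipy, OpenCV 4.12 (cv2) and the standard library are available. Lean on these libraries where they do the work, as an engineer would, in place of code of your own. Each camera call takes 0.05 s, during which the arm holds its last target.

## Working session

There is one attempt and no reset: what is moved stays moved. The work goes in short steps, Python scripts to look and compute and a tool call to move; the robot and the scene stay as the last step left them, time stands still between calls to the robot, and variables do not carry over. Pictures are saved under pics/ and viewed, and the job is handed in when it is done.

Besides the shell and the picture viewer there is one more tool, called after "Emit:" as name(argument=value, ...) on one line, values as JSON. apply_moves: Moves the arm, as the interface text tells. Its arguments: {"type":"object","properties":{"commands":{"type":"array"},"squeeze":{"type":"number"}},"required":["commands"]}

```bash
mkdir -p pics; ls
python3 - <<'E'
from rig import ctrl
import cv2
s=ctrl.sense();print(s)
for n in ["scene","side","wrist"]:
    print(n,ctrl.camera_info(n))
    cv2.imwrite(f"pics/{n}0.png",ctrl.capture(n)[:,:,::-1])
E
```

```text
pics
{'time_s': 0.0, 'joints': array([-1.53237403e+00,  3.13451325e-01,  1.49843965e+00, -2.66482313e-05,
        1.33103327e+00, -2.23407428e-01]), 'dq': array([ 9.22110607e-05, -9.86161721e-04,  1.20197248e-04, -8.41627826e-04,
        1.04815435e-03,  1.68763440e-03]), 'tau': array([ 1.87011829e-03, -4.12257457e+01, -2.59741545e+01, -8.43640260e-05,
        4.12702560e-03, -4.14725389e-05]), 'eef_pos': array([ 135.86362373, -506.85320329,  241.73343514]), 'ee_rot': array([-6.64142080e-04,  9.91442247e-01,  1.30544349e-01,  4.86075640e-05]), 'force': array([ 0.36221916,  0.12650532, -0.09555084]), 'wrist_torque': array([ 0.03384241, -0.01609512, -0.01373572]), 'grip_width': 1.0030984810319978}
scene {'fov_y': 53.59804508286082, 'cx': 323.62983211172343, 'cy': 203.25020793237238, 'dist_coeffs': array([-0.05721639,  0.        ,  0.        ,  0.        ,  0.        ]), 'camera_from_world': array([[-3.55486918e-01,  9.34680524e-01,  1.17015878e-03,
         2.10043753e+02],
       [ 7.78804832e-01,  2.96894499e-01, -5.52554694e-01,
        -3.73330195e+02],
       [-5.16809525e-01, -1.
[... 520 characters left out ...]
.04517372e-01, -7.95814837e-01, -5.23400339e-01,
         9.99174359e+02],
       [ 0.00000000e+00,  0.00000000e+00,  0.00000000e+00,
         1.00000000e+00]])}
wrist {'fov_y': 61.60880313160537, 'cx': 315.33835529402563, 'cy': 204.94335650535584, 'dist_coeffs': array([-0.06066408,  0.        ,  0.        ,  0.        ,  0.        ]), 'camera_from_world': array([[ 2.58072329e-01, -9.66125147e-01, -9.34825162e-04,
        -5.24632165e+02],
       [-9.18954836e-01, -2.45770569e-01,  3.08413419e-01,
        -4.00655980e+01],
       [-2.98195712e-01, -7.87339070e-02, -9.51251959e-01,
         3.80587022e+02],
       [ 0.00000000e+00,  0.00000000e+00,  0.00000000e+00,
         1.00000000e+00]])}
```

View pics/scene0.png

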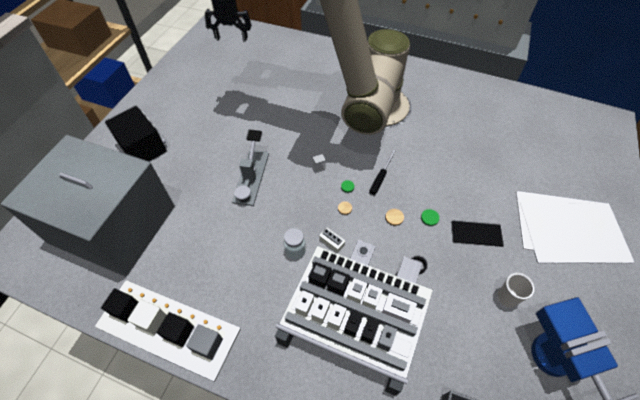

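View pics/side0.png

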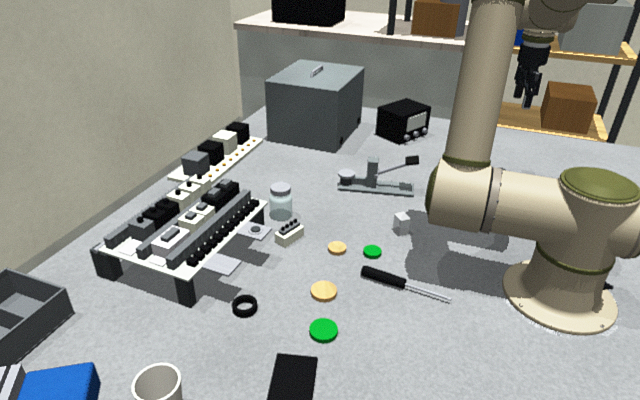

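View pics/wrist0.png

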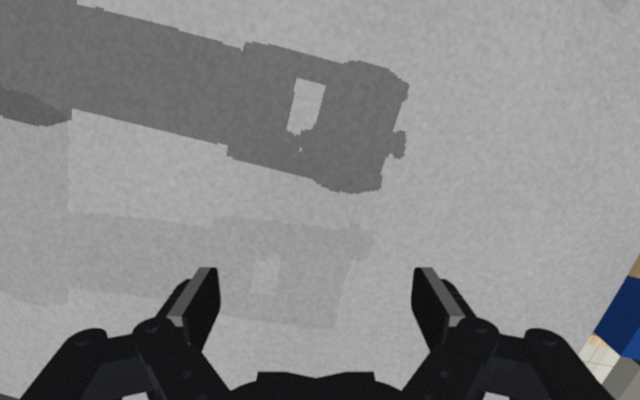

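```bash
cat > h.py <<'E'
import numpy as np, cv2
from rig import ctrl
from scipy.spatial.transform import Rotation as R
def K(ci):
    f=200/np.tan(np.radians(ci["fov_y"])/2); return np.array([[f,0,ci["cx"]],[0,f,ci["cy"]],[0,0,1.]])
def ray(ci,px):
    p=cv2.undistortPoints(np.array([[px]],float),K(ci),ci["dist_coeffs"])[0,0]
    M=ci["camera_from_world"];Rm=M[:3,:3];c=-Rm.T@M[:3,3]
    return c,Rm.T@np.array([p[0],p[1],1])
def onz(ci,px,z):
    c,d=ray(ci,px);return c+d*(z-c[2])/d[2]
def proj(ci,P):
    M=ci["camera_from_world"]
    P=np.atleast_2d(np.array(P,float))
    return cv2.projectPoints(P,cv2.Rodrigues(M[:3,:3])[0],M[:3,3],K(ci),ci["dist_coeffs"])[0][:,0]
def crop(img,name,x0,y0,x1,y1,s):
    cv2.imwrite(f"pics/{name}.png",cv2.resize(img[y0:y1,x0:x1],None,fx=s,fy=s,interpolation=cv2.INTER_CUBIC))
def toolR():
    w,x,y,z=ctrl.sense()["ee_rot"];return R.from_quat([x,y,z,w])
E
python3 - <<'E'
import cv2
from h import *
a=cv2.imread("pics/scene0.png");b=cv2.imread("pics/side0.png")
crop(a,"sc1",220,120,460,300,3.3)
crop(b,"sd1",230,140,430,290,4)
E
```

```text
(no output)
```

View pics/sc1.png

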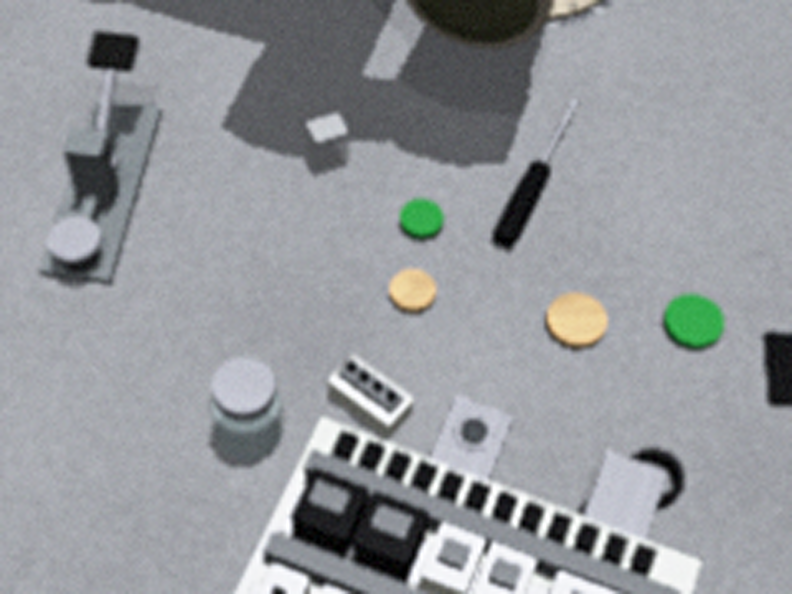

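View pics/sd1.png

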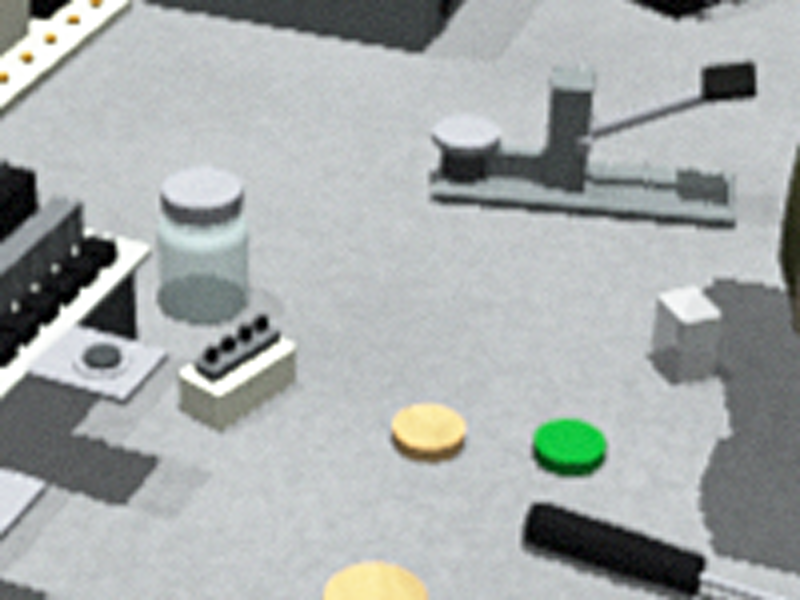

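Run:
```python
from h import *
a=ctrl.camera_info("scene");b=ctrl.camera_info("side")
f=lambda x,y:(220+x/3.3,120+y/3.3)
g=lambda x,y:(230+x/4,140+y/4)
for n,p,q,z in [("wide",f(577,317),(323.3,290),12),("narrow",f(413,286),g(429,427),12),("saddle",f(74,238),g(467,133),44),("pad",f(112,49),g(730,78),106),("posttop",f(90,143),g(571,78),95),("bolt",f(475,431),g(102,355),88),
  ("jar",f(243,385),g(203,190),90),("earL",f(455,398),g(165,354),84),("earR",f(511,413),g(126,398),84),("brkA",f(352,354),g(295,342),49),("brkB",f(411,403),g(218,392),40),("brkC",f(330,378),None,49), ("tape",(418,264),(245,304),18)]:
    print(n,onz(a,p,z).round(1),onz(b,q,z).round(1) if q else "")
    if q:
        c1,d1=ray(a,p);c2,d2=ray(b,q)
        t=np.linalg.lstsq(np.array([d1,-d2]).T,c2-c1,rcond=None)[0]
        print("   tri",((c1+d1*t[0]+c2+d2*t[1])/2).round(1), np.linalg.norm(c1+d1*t[0]-c2-d2*t[1]).round(1))
```

```text
wide [467.3 186.   12. ] [464.3 185.5  12. ]
   tri [465.4 185.3  10.6] 2.2
narrow [489.   32.6  12. ] [486.4  30.9  12. ]
   tri [487.3  31.6  11.3] 2.7
saddle [ 571.5 -275.4   44. ] [ 564.5 -276.9   44. ]
   tri [ 567.1 -279.1   40.5] 5.1
pad [ 392.6 -314.9  106. ] [ 385.3 -316.2  106. ]
   tri [ 387.2 -318.8  102.6] 4.8
posttop [ 498.3 -286.9   95. ] [ 494.3 -293.9   95. ]
   tri [ 495.2 -289.3   94.8] 5.7
bolt [651.8 138.6  88. ] [648.2 134.2  88. ]
   tri [649.4 136.7  87.6] 5.3
jar [680.8 -53.5  90. ] [673.  -53.2  90. ]
   tri [676.8 -56.4  85.9] 4.7
earL [626.7 113.6  84. ] [618.6 114.6  84. ]
   tri [622.4 111.6  79.6] 4.5
earR [623.6 161.   84. ] [619.9 160.6  84. ]
   tri [621.5 160.   82.3] 2.7
brkA [598.6  12.3  49. ] [574.7  28.4  49. ]
   tri [586.1   6.7  30.3] 5.3
brkB [621.3  75.3  40. ] [601.7  81.7  40. ]
   tri [611.   70.6  27.1] 8.4
brkC [627.8   2.9  49. ] 
tape [602.2 289.6  18. ] [594.3 290.5  18. ]
   tri [598.  288.5  13.3] 4.3
```

```bash
cat >> h.py <<'E'
def plan(x,y,z,yaw=None):
    s=ctrl.sense();p=s["eef_pos"];T=toolR()
    d=T.inv().apply(np.array([x,y,z])-p)/10
    tx=T.apply([1,0,0]);th=np.arctan2(tx[1],tx[0])
    r=0 if yaw is None else (th-yaw+np.pi)%(2*np.pi)-np.pi
    print("tool d cm",d.round(3),"roll",round(r,4),"yaw",round(th,4),"tilt",T.apply([0,0,1]).round(4),"pos",p.round(1),"t",s["time_s"])
E
python3 - <<'E'
from h import *
print(ctrl.tip_extent)
c=ctrl.camera_info("wrist");M=c["camera_from_world"]
p=-M[:3,:3].T@M[:3,3];T=toolR();e=ctrl.sense()["eef_pos"]
print("cam in tool",T.inv().apply(p-e))
for px in [(320,200),(320,50),(320,300),(100,200)]:
    print(px,T.inv().apply(onz(c,px,0)-e), T.inv().apply(ray(c,px)[1]))
plan(400,-330,242,0.216)
E
```

```text
11.0
cam in tool [ 7.88503215e+01  1.09377387e-01 -1.32100431e+02]
(320, 200) [-36.43660509   5.54305897 241.84781563] [-0.29464526  0.01388716  0.95572048]
(320, 50) [125.48084666   5.0399963  241.8822698 ] [0.13661408 0.0144453  1.09566215]
(320, 300) [-172.17127076    6.04798222  241.81885102] [-0.57953801  0.01371056  0.8632741 ]
(100, 200) [ -36.12733737 -257.98310797  242.10704826] [-0.29373701 -0.65935692  0.95599952]
tool d cm [ 3.0093e+01 -1.0253e+01  2.0000e-03] roll 0.0458 yaw 0.2618 tilt [-1.e-04  1.e-03 -1.e+00] pos [ 135.9 -506.9  241.9] t 0.15
```

Run:
```python
from h import *
plan(505,-290,230,0.216)
```

```text
tool d cm [ 41.27  -11.398   1.206] roll 0.0458 yaw 0.2618 tilt [-1.e-04  1.e-03 -1.e+00] pos [ 135.9 -506.9  241.9] t 0.15
```

Emit:
apply_moves(commands=[[8.5,2,-0.55,0.1,0.005],[8.5,3.4,-0.94,0.1,0.005],[8.5,3.7,-1.02,0.1,0.005],[8.5,3.7,-1.02,0.1,0.005],[8.5,3.7,-1.02,0.1,0.005],[8.5,3.7,-1.02,0.1,0.005],[8.5,3.7,-1.02,0.1,0.005],[8.5,3.7,-1.02,0.1,0.005],[8.5,3.7,-1.02,0.1,0.005],[8.5,3.7,-1.02,0.1,0],[8.5,3.7,-1.02,0.1,0],[8.5,2.4,-0.8,0.1,0]])

```text
time_s: 1.15
eef_pos: [511.3, -297.8, 229.8]
ee_rot: [-0.0, 0.994, 0.109, 0.0]
force: [-0.1, 0.3, 0.0]
grip_width: 0.997
```

Emit:
apply_moves(commands=[[8.5,0,0,0,0],[8.5,0,0,0,0]])

```text
time_s: 1.32
eef_pos: [509.4, -299.1, 229.7]
ee_rot: [-0.0, 0.994, 0.109, -0.0]
force: [-0.6, 0.8, -0.4]
grip_width: 0.995
```

Run:
```python
from h import *
plan(505,-290,230,0.216)
import pickle
pickle.dump(ctrl.camera_info("wrist"),open("w1.pkl","wb"))
i=ctrl.capture("wrist")[:,:,::-1];cv2.imwrite("pics/w1.png",i)
```

```text
tool d cm [-0.231 -0.983 -0.033] roll 0.003 yaw 0.219 tilt [-9.e-04  6.e-04 -1.e+00] pos [ 509.4 -299.1  229.7] t 1.3167
```

View pics/w1.png

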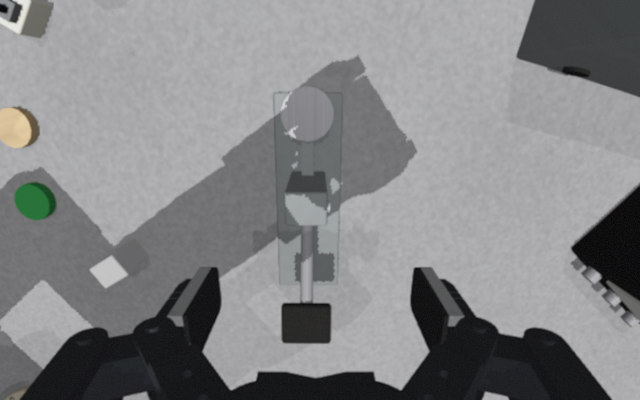

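Run:
```python
from h import *
i=cv2.imread("pics/w1.png");crop(i,"w1c",255,75,365,355,2.1)
crop(i,"w1d",260,80,360,200,5)
crop(i,"w1e",260,170,350,350,3.3)
```

```text
(no output)
```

View pics/w1d.png

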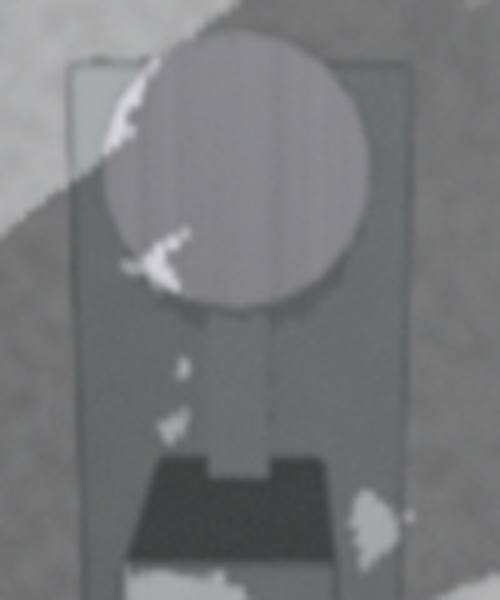

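View pics/w1e.png

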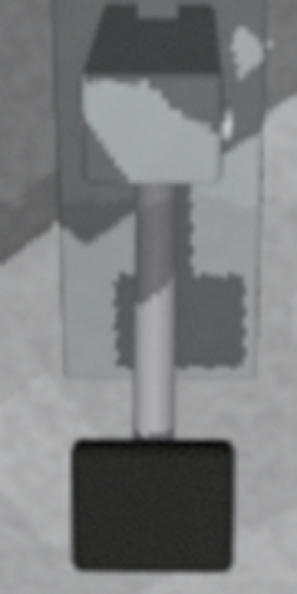

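```bash
cat >> h.py <<'E'
from scipy.optimize import least_squares
def fitpose(ci,L,px,x0,w=None):
    L=np.array(L,float);px=np.array(px,float)
    def tr(q):
        c,s=np.cos(q[2]),np.sin(q[2])
        return np.c_[q[0]+c*L[:,0]-s*L[:,1],q[1]+s*L[:,0]+c*L[:,1],L[:,2]]
    r=least_squares(lambda q:((proj(ci,tr(q))-px)).ravel(),x0,x_scale=[1,1,.01])
    print("fit",r.x.round(4));print(r.fun.reshape(-1,2).round(1).tolist());return r.x
JL=[(75,0,44),(95,35,10),(95,-35,10),(15,18,95),(15,-18,95),(-15,18,95),(-15,-18,95),(-109,0,106),(-125,35,10),(-125,-35,10)]
E
python3 - <<'E'
from h import *
import pickle
ci=pickle.load(open("w1.pkl","rb"))
px=[(307.4,113.9),(273.6,92.4),(342.6,92.8),(285.2,192.7),(327.3,192.7),(285.5,225.8),(327.3,225.8),(306.7,323.3),(279.4,284.2),(337.3,284.2)]
q=fitpose(ci,JL,px,[495,-290,.216])
print("saddle",q[:2]+75*np.array([np.cos(q[2]),np.sin(q[2])]), onz(ci,px[0],44))
i=cv2.imread("pics/w1.png")
print(onz(ci,(15,128),12), onz(ci,(35,200),12))
plan(440,130,242,0.216)
E
```

```text
fit [ 4.965088e+02 -2.941494e+02  2.139000e-01]
[[0.0, 0.1], [-0.4, -0.6], [0.6, -0.8], [-0.8, -0.8], [0.7, -0.7], [-0.3, -0.1], [0.1, 0.1], [-0.2, 2.4], [0.0, 0.7], [0.4, 0.9]]
saddle [ 569.79983041 -278.22987412] [ 569.8835161  -278.19294716   44.        ]
[490.43233904  28.77999794  12.        ] [411.68713822   7.97254036  12.        ]
tool d cm [  2.566 -43.457  -1.19 ] roll 0.0013 yaw 0.2173 tilt [-8.e-04  4.e-04 -1.e+00] pos [ 508.6 -299.9  229.9] t 1.3667
```

Run:
```python
from h import *
plan(535,125,240,0.216)
```

```text
tool d cm [ 11.735 -40.92   -0.999] roll 0.0013 yaw 0.2173 tilt [-8.e-04  4.e-04 -1.e+00] pos [ 508.6 -299.9  229.9] t 1.3667
```

Emit:
apply_moves(commands=[[8.5,0.6,-2,-0.1,0],[8.5,1,-3.5,-0.1,0],[8.5,1.05,-3.7,-0.1,0],[8.5,1.05,-3.7,-0.1,0],[8.5,1.05,-3.7,-0.1,0],[8.5,1.05,-3.7,-0.1,0],[8.5,1.05,-3.7,-0.1,0],[8.5,1.05,-3.7,-0.1,0],[8.5,1.05,-3.7,-0.1,0],[8.5,1.05,-3.7,-0.1,0],[8.5,1.05,-3.5,0,0],[8.5,0.6,-2,0,0]])

```text
time_s: 2.37
eef_pos: [534.8, 123.6, 240.6]
ee_rot: [-0.0, 0.994, 0.108, 0.0]
force: [0.7, 0.2, -0.3]
grip_width: 0.993
```

Emit:
apply_moves(commands=[[8.5,0,0,0,0],[8.5,0,0,0,0]])

```text
time_s: 2.53
eef_pos: [535.1, 121.1, 240.3]
ee_rot: [0.0, 0.994, 0.108, -0.0]
force: [0.3, 0.1, 0.1]
grip_width: 0.998
```

Run:
```python
from h import *
plan(505,-290,230,0.216)
import pickle
pickle.dump(ctrl.camera_info("wrist"),open("w2.pkl","wb"))
i=ctrl.capture("wrist")[:,:,::-1];cv2.imwrite("pics/w2.png",i)
```

```text
tool d cm [-11.794  39.501   1.048] roll 0.0011 yaw 0.2171 tilt [-1.e-04 -4.e-04 -1.e+00] pos [535.1 121.1 240.3] t 2.5333
```

View pics/w2.png

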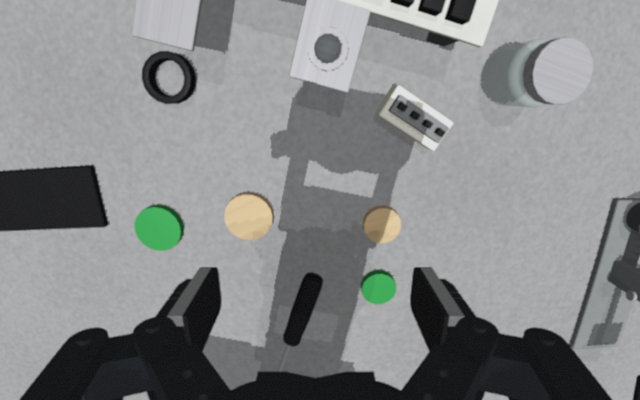

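Run:
```python
from h import *
i=cv2.imread("pics/w2.png")
crop(i,"w2a",125,0,465,150,2.35)
crop(i,"w2b",215,185,415,255,4)
```

```text
(no output)
```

View pics/w2a.png

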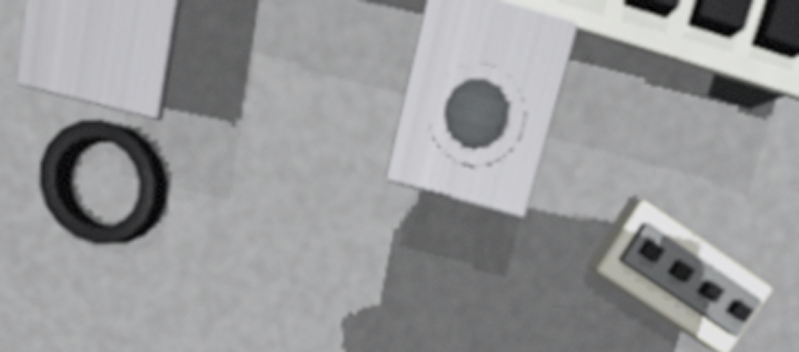

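View pics/w2b.png

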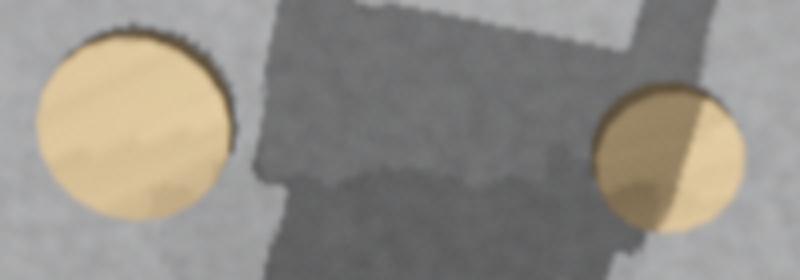

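Run:
```python
from h import *
import pickle
ci=pickle.load(open("w2.pkl","rb"))
print("wide",onz(ci,(248.6,216.75),12),"nar",onz(ci,(382.5,225),12))
fitpose(ci,[(-28,25,84),(-28,-25,84),(-28,155,84),(-28,105,84)],[(290.1,76.6),(348,91.5),(132.7,34.9),(193.1,50.2)],[650,137,0])
print("ring",onz(ci,(328.8,48.5),84),onz(ci,(328.4,47.8),90))
for p,z in [((396.1,84.3),49),((453.1,123.8),40),((434.4,149.8),40),((379.5,114),20),((170,77.4),10),((560,71),90)]: print(p,onz(ci,p,z))
w=onz(ci,(248.6,216.75),12)
plan(w[0],w[1],30)
```

```text
wide [467.60423143 184.38810407  12.        ] nar [490.73822956  31.76835429  12.        ]
fit [ 6.506179e+02  1.356086e+02 -4.140000e-02]
[[-0.4, -0.8], [0.9, 0.7], [-0.3, 0.1], [-0.2, 0.0]]
ring [650.63813181 135.43738335  84.        ] [650.2667132  135.91042146  90.        ]
(396.1, 84.3) [639.14699912  67.99365571  49.        ]
(453.1, 123.8) [617.27153432   0.93902818  40.        ]
(434.4, 149.8) [588.7788952   11.08718796  40.        ]
(379.5, 114) [609.88944476  70.28583795  20.        ]
(170, 77.4) [600.05501949 288.52023638  10.        ]
(560, 71) [677.89284672 -52.31762315  90.        ]
tool d cm [-5.226 -7.707 21.031] roll 0 yaw 0.2159 tilt [-1.e-04 -5.e-04 -1.e+00] pos [535.2 120.4 240.3] t 2.5833
```

Emit:
apply_moves(commands=[[7.0,-0.5,-0.8,2,0],[7.0,-0.8,-1.2,3,0],[7.0,-1,-1.5,3,0],[7.0,-1,-1.5,3,0],[7.0,-1,-1.4,3,0],[7.0,-0.6,-0.8,2,0],[7.0,-0.33,-0.5,1.5,0],[7.0,0,0,1,0],[7.0,0,0,0.5,0],[7.0,0,0,0,0],[7.0,0,0,0,0]])

```text
time_s: 3.5
eef_pos: [468.6, 184.8, 51.0]
ee_rot: [0.0, 0.994, 0.108, 0.001]
force: [0.8, 0.5, -0.2]
grip_width: 0.818
```

Run:
```python
from h import *
plan(467.6,184.4,12)
ci=ctrl.camera_info("wrist")
i=ctrl.capture("wrist")[:,:,::-1];cv2.imwrite("pics/w3.png",i)
print(proj(ci,[(467.6,184.4,12),(467.6,184.4,0)]))
```

```text
tool d cm [-0.11   0.015  3.895] roll 0 yaw 0.2155 tilt [ 1.2e-03  1.0e-04 -1.0e+00] pos [468.6 184.8  51. ] t 3.5
[[315.47430939 246.55531095]
 [315.46010718 237.95577894]]
```

View pics/w3.png

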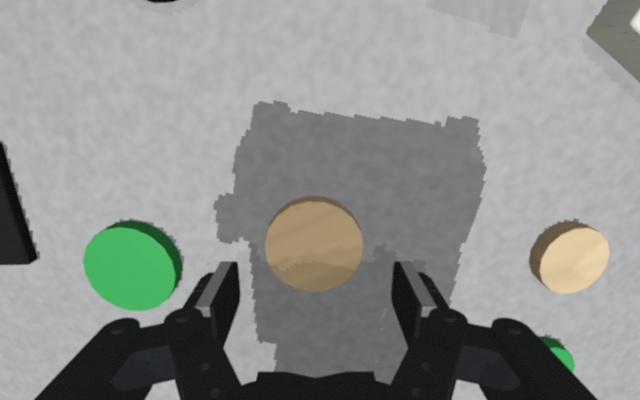

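Run:
```python
from h import *
ci=ctrl.camera_info("wrist")
w=onz(ci,(313.7,245.5),12);print(w, onz(ci,(572,259),12));plan(w[0],w[1],12)
```

```text
[467.98529029 185.69120056  12.        ] [491.00905873  34.36632135  12.        ]
tool d cm [-0.055 -0.082  3.918] roll 0 yaw 0.2157 tilt [ 1.7e-03  2.0e-04 -1.0e+00] pos [468.6 185.   51.2] t 3.55
```

Emit:
apply_moves(commands=[[7.0,-0.05,-0.08,0.8,0],[7.0,0,0,1.2,0],[7.0,0,0,1.0,0],[7.0,0,0,0.6,0],[7.0,0,0,0.3,0],[7.0,0,0,0,0]], squeeze=30)

```text
time_s: 4.05
eef_pos: [466.8, 186.2, 10.7]
ee_rot: [0.0, 0.994, 0.108, -0.001]
force: [0.4, -0.3, 0.1]
grip_width: 0.817
```

Emit:
apply_moves(commands=[[5.0,0,0,0,0],[5.0,0,0,0,0],[5.0,0,0,0,0],[5.0,0,0,0,0],[5.0,0,0,0,0],[5.0,0,0,0,0]])

```text
time_s: 4.55
eef_pos: [467.3, 186.3, 11.9]
ee_rot: [-0.0, 0.994, 0.108, 0.0]
force: [-2.1, -0.5, 5.6]
grip_width: 0.634
```

Run:
```python
from h import *
plan(468,185.7,12);print(ctrl.sense()["force"])
i=ctrl.capture("wrist")[:,:,::-1];cv2.imwrite("pics/w4.png",i)
```

```text
tool d cm [ 0.053  0.076 -0.009] roll 0 yaw 0.2168 tilt [ 1.e-03  2.e-04 -1.e+00] pos [467.3 186.3  11.9] t 4.55
[-2.11419127 -0.50937203  5.59231039]
```

View pics/w4.png

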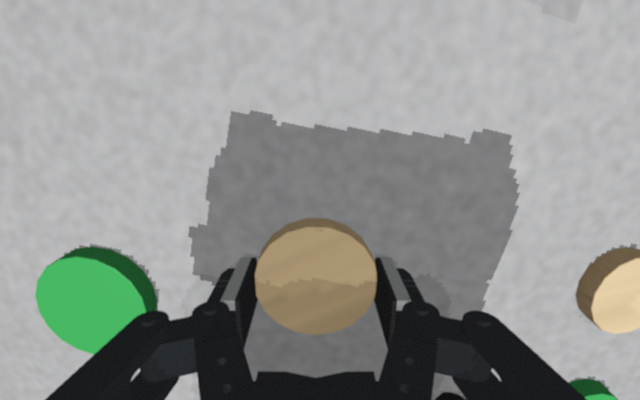

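Run:
```python
from h import *
ci=ctrl.camera_info("wrist")
w=onz(ci,(316,276.5),12);s=ctrl.sense();print(w,toolR().inv().apply(w-s["eef_pos"]))
plan(569.8,-278.2,110,0.214)
```

```text
[469.84256878 186.50003234  12.        ] [ 2.47163269  0.37788033 -0.07129269]
tool d cm [ 2.400e-02  4.757e+01 -9.806e+00] roll 0.0028 yaw 0.2168 tilt [ 1.e-03  2.e-04 -1.e+00] pos [467.3 186.3  11.9] t 4.6
```

Emit:
apply_moves(commands=[[5.0,0,0,-1,0],[5.0,0,0.5,-2,0],[5.0,0,1.5,-2.5,0],[5.0,0,2.5,-2.5,0],[5.0,0,3.3,-1.5,0],[5.0,0,3.6,-0.5,0],[5.0,0,3.6,0,0],[5.0,0,3.6,0,0],[5.0,0,3.6,0,0],[5.0,0,3.6,0,0],[5.0,0,3.6,0,0],[5.0,0,3.6,0,0]])

```text
time_s: 5.6
eef_pos: [538.1, -137.9, 112.1]
ee_rot: [0.0, 0.994, 0.108, 0.0]
force: [0.5, -0.0, 0.1]
grip_width: 0.634
```

Emit:
apply_moves(commands=[[5.0,0,3.6,0,0],[5.0,0,3.4,0,0],[5.0,0,2.8,0,0],[5.0,0,2,0,0],[5.0,0,1.2,0,0],[5.0,0,0.7,0,0],[5.0,0,0.3,0,0],[5.0,0,0,0,0],[5.0,0,0,0,0]])

```text
time_s: 6.35
eef_pos: [568.1, -271.9, 111.5]
ee_rot: [-0.0, 0.994, 0.109, -0.0]
force: [-0.5, 1.3, -0.2]
grip_width: 0.638
```

Run:
```python
from h import *
plan(569.8,-278.2,70,0.214);print(ctrl.sense()["force"],ctrl.sense()["grip_width"])
i=ctrl.capture("wrist")[:,:,::-1];cv2.imwrite("pics/w5.png",i)
```

```text
tool d cm [0.033 0.648 4.146] roll 0.0034 yaw 0.2174 tilt [-2.e-04  3.e-04 -1.e+00] pos [ 568.1 -271.9  111.5] t 6.35
[-0.51109638  1.27992354 -0.17387041] 0.6382402336785408
```

View pics/w5.png

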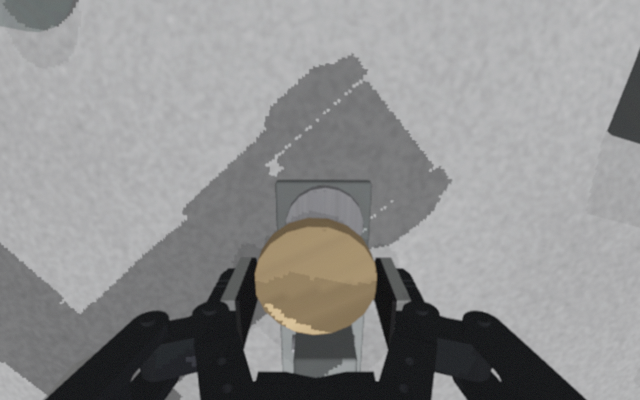

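Run:
```python
from h import *
i=cv2.imread("pics/w5.png");crop(i,"w5c",240,170,400,370,3)
```

```text
(no output)
```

View pics/w5c.png

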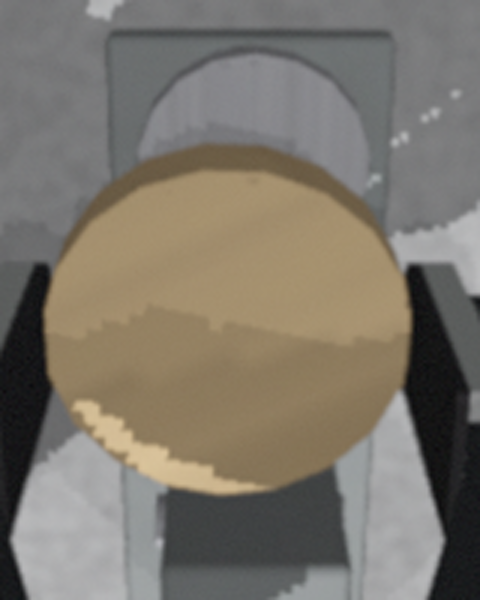

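```bash
cat >> h.py <<'E'
def circ(ci,r,z,bb,x0,use=(0,1,2,3)):
    a=np.linspace(0,2*np.pi,180)
    def f(q):
        p=proj(ci,np.c_[q[0]+r*np.cos(a),q[1]+r*np.sin(a),np.full(180,z)])
        v=np.array([p[:,0].min(),p[:,0].max(),p[:,1].min(),p[:,1].max()])
        return (v-np.array(bb))[list(use)]
    s=least_squares(f,x0);print("circ",s.x.round(2),s.fun.round(1));return s.x
E
python3 - <<'E'
from h import *
import pickle
c2=pickle.load(open("w2.pkl","rb"));c1=pickle.load(open("w1.pkl","rb"))
b=lambda x0,x1,y0,y1,ox,oy,s:(ox+x0/s,ox+x1/s,oy+y0/s,oy+y1/s)
circ(c2,28,12,b(37,232,34,220,215,185,4),[467,185])
circ(c2,22,12,b(594,746,90,233,215,185,4),[490,32])
circ(c1,25,44,b(104,370,32,307,260,80,5),[570,-278])
ci=ctrl.camera_info("wrist");e=ctrl.sense()["eef_pos"]
w=circ(ci,28,e[2],b(44,412,168,494,240,170,3),[570,-272])
print(toolR().inv().apply(np.r_[w,0]-e))
s=circ(ci,25,44,b(139,370,48,400,240,170,3),[570,-278],(0,1,2))
print(toolR().inv().apply(np.r_[s,0]-e))
E
```

```text
circ [466.98 184.3 ] [ 0.  -0.   0.3 -0.3]
circ [489.92  31.51] [ 0.  -0.   0.1 -0.1]
circ [ 569.34 -278.3 ] [-0.6  0.6 -0.4  0.4]
circ [ 566.88 -272.51] [-0.9  0.9 -0.   0.2]
[ -1.3342579    0.44188265 111.48521024]
circ [ 570.7  -277.56] [-0.7  0.7  0.1]
[  1.3081368    6.19791848 111.48330781]
```

Emit:
apply_moves(commands=[[5.0,0.1,0.2,0.8,-0.003],[5.0,0.1,0.25,1.2,0],[5.0,0.06,0.13,1.2,0],[5.0,0,0,0.9,0],[5.0,0,0,0.6,0],[5.0,0,0,0.3,0],[5.0,0,0,0,0]])

```text
time_s: 6.98
eef_pos: [571.6, -277.6, 60.4]
ee_rot: [-0.0, 0.994, 0.11, -0.001]
force: [-0.5, 0.2, 0.1]
grip_width: 0.636
```

Run:
```python
from h import *
plan(569.8,-278.2,57,0.214);print(ctrl.sense()["force"],ctrl.sense()["grip_width"])
i=ctrl.capture("wrist")[:,:,::-1];cv2.imwrite("pics/w6.png",i);crop(i,"w6c",240,170,400,370,3)
i=ctrl.capture("side")[:,:,::-1];crop(i,"s6c",320,100,430,200,6)
```

```text
tool d cm [-0.191  0.019  0.336] roll 0.0058 yaw 0.2198 tilt [-1.1e-03  9.0e-04 -1.0e+00] pos [ 571.6 -277.6   60.4] t 6.9833
[-0.50118533  0.19462846  0.08232176] 0.6363131717300533
```

View pics/w6c.png

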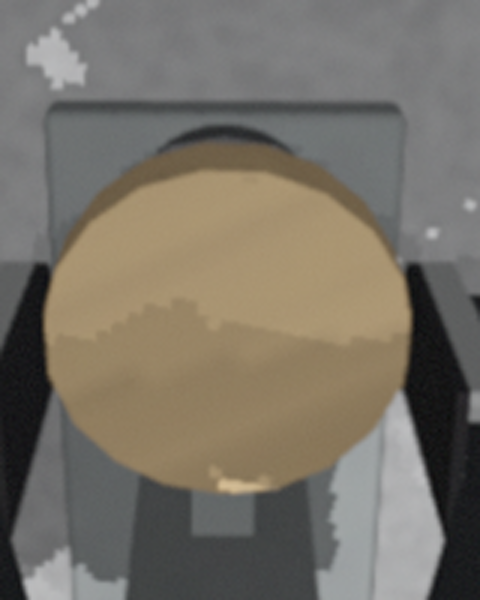

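View pics/s6c.png

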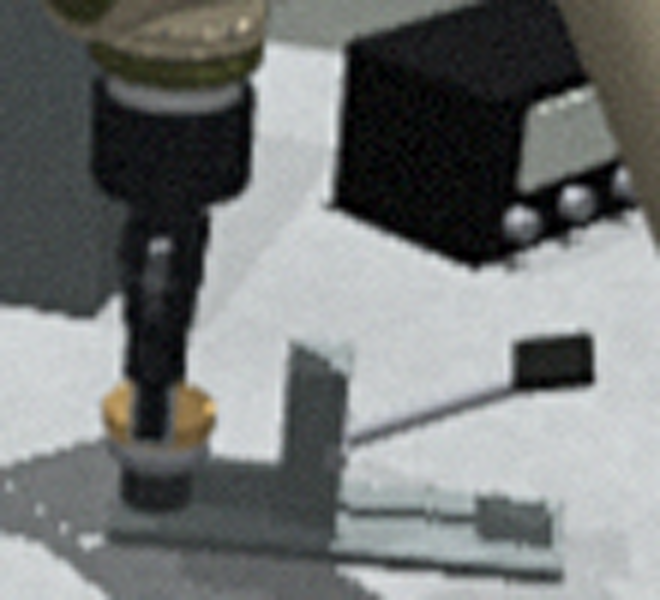

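Run:
```python
from h import *
ci=ctrl.camera_info("wrist");e=ctrl.sense()["eef_pos"]
b=lambda x0,x1,y0,y1,ox,oy,s:(ox+x0/s,ox+x1/s,oy+y0/s,oy+y1/s)
w=circ(ci,28,e[2],b(44,412,168,494,240,170,3),[570,-272])
A=onz(ci,(255.2,204.7),10);B=onz(ci,(374.5,205.3),10);m=(A+B)/2
print(np.linalg.norm(A-B), np.arctan2((A-B)[1],(A-B)[0])-np.pi/2)
s=m[:2]-20*np.array([np.cos(.214),np.sin(.214)]);print("saddle",s)
print(toolR().inv().apply(np.r_[s-w,0]))
# predicted front edge of saddle
print(proj(ci,[(s[0]+25*np.cos(.214),s[1]+25*np.sin(.214),44)])*3-np.array([720,510]))
```

```text
circ [ 570.85 -278.61] [-0.9  0.9 -0.   0.2]
68.8130978250902 0.21358109609917508
saddle [ 571.2781873  -277.85296561]
[ 5.82177919e-01 -6.42949391e-01 -3.53939040e-05]
[[224.59100692 141.22325819]]
```

Emit:
apply_moves(commands=[[5.0,0.05,-0.06,0.15,0.006],[5.0,0,0,0.15,0],[5.0,0,0,0.1,0],[5.0,0,0,0.03,0],[5.0,0,0,0,0],[5.0,0,0,0,0]])

```text
time_s: 7.58
eef_pos: [572.3, -277.2, 57.1]
ee_rot: [0.0, 0.994, 0.107, 0.0]
force: [-1.0, -1.2, -0.7]
grip_width: 0.635
```

Emit:
apply_moves(commands=[[5.0,0,0,0.05,0],[5.0,0,0,0.05,0],[5.0,0,0,0,0]])

```text
time_s: 7.83
eef_pos: [572.3, -277.2, 56.0]
ee_rot: [0.0, 0.994, 0.107, 0.0]
force: [0.4, 0.4, 0.1]
grip_width: 0.633
```

Emit:
apply_moves(commands=[[5.0,0,0,0.06,0],[5.0,0,0,0.06,0],[5.0,0,0,0,0]])

```text
time_s: 8.08
eef_pos: [572.3, -277.2, 55.9]
ee_rot: [0.0, 0.994, 0.107, 0.0]
force: [-5.0, 1.4, 9.1]
grip_width: 0.634
```

Emit:
apply_moves(commands=[[6.0,0,0,-0.04,0],[7.0,0,0,0,0],[7.0,0,0,0,0],[7.0,0,0,0,0],[7.0,0,0,-0.5,0],[7.0,0,0,-1.5,0],[7.0,0,0,-2.5,0],[7.0,0,0,-3,0],[7.0,0,0,-3,0],[7.0,0,0,-2,0],[7.0,0,0,-0.5,0],[7.0,0,0,0,0]])

```text
time_s: 9.08
eef_pos: [572.6, -277.4, 186.6]
ee_rot: [0.001, 0.994, 0.107, 0.001]
force: [0.3, -0.5, -0.8]
grip_width: 0.823
```

Run:
```python
from h import *
plan(490,32,130,0.214);print(ctrl.sense()["force"],ctrl.sense()["grip_width"])
import pickle
pickle.dump(ctrl.camera_info("wrist"),open("w7.pkl","wb"))
i=ctrl.capture("wrist")[:,:,::-1];cv2.imwrite("pics/w7.png",i);crop(i,"w7c",230,110,400,370,2.3)
```

```text
tool d cm [ -1.521 -31.999   5.591] roll -0.0002 yaw 0.2138 tilt [ 0.0022 -0.0016 -1.    ] pos [ 572.6 -277.4  186.6] t 9.0833
[ 0.26757471 -0.49409861 -0.826859  ] 0.823437822094759
```

View pics/w7c.png

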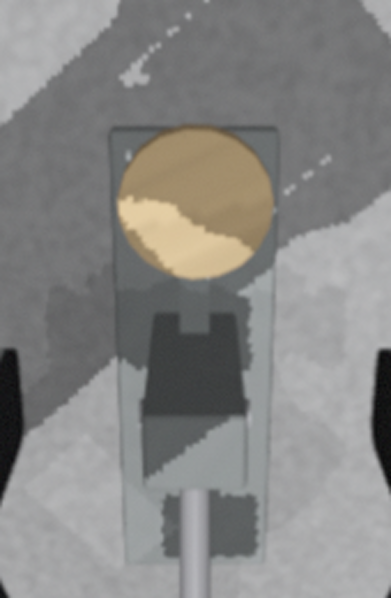

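Run:
```python
from h import *
import pickle
ci=pickle.load(open("w7.pkl","rb"))
f=lambda x,y:(230+x/2.3,110+y/2.3)
L=[JL[i] for i in [1,2,3,4,5,6,8,9]]
px=[f(109,128),f(279,129),f(142,415),f(247,415),f(142,488),f(247,489),f(125,563),f(263,563)]
q=fitpose(ci,L,px,[497,-294,.214])
s=q[:2]+75*np.array([np.cos(q[2]),np.sin(q[2])]);print(s)
w=circ(ci,28,56,(230+117/2.3,230+274/2.3,110+127/2.3,110+280/2.3),[570,-278])
d=w-s;c,sn=np.cos(q[2]),np.sin(q[2]);print("disc in jack axes",d@[c,sn],d@[-sn,c])
```

```text
fit [ 4.970195e+02 -2.933656e+02  2.117000e-01]
[[-0.4, -0.2], [0.7, -0.5], [-0.7, -0.2], [0.5, -0.2], [0.1, 0.6], [-0.4, 0.1], [-0.4, 0.5], [0.6, 0.5]]
[ 570.3456016  -277.60879857]
circ [ 571.28 -277.81] [-0.1  0.1  0.5 -0.6]
disc in jack axes 0.8754570877061492 -0.3935850887171505
```

Emit:
apply_moves(commands=[[6.5,0,-1,0,0],[6.5,-0.1,-2.5,0,0],[6.5,-0.1,-3.4,0,0],[6.5,-0.2,-3.6,0.5,0],[6.5,-0.2,-3.6,1,0],[6.5,-0.2,-3.6,1.5,0],[6.5,-0.2,-3.6,2,0],[6.5,-0.2,-3.4,2.5,0],[6.5,-0.2,-3,2.5,0],[6.5,-0.1,-2.4,2,0],[6.5,0,-1.4,1,0],[6.5,0,-0.5,0.4,0]])

```text
time_s: 10.13
eef_pos: [486.9, 34.5, 48.8]
ee_rot: [-0.001, 0.994, 0.108, -0.003]
force: [0.5, -0.3, -0.2]
grip_width: 0.756
```

Emit:
apply_moves(commands=[[6.5,0,0,0,0],[6.5,0,0,0,0],[6.5,0,0,0,0]])

```text
time_s: 10.38
eef_pos: [490.4, 31.1, 52.1]
ee_rot: [0.0, 0.994, 0.106, 0.001]
force: [0.4, 1.2, 0.5]
grip_width: 0.763
```

Run:
```python
from h import *
plan(489.5,32,16,0.214)
import pickle
pickle.dump(ctrl.camera_info("wrist"),open("w8.pkl","wb"))
i=ctrl.capture("wrist")[:,:,::-1];cv2.imwrite("pics/w8.png",i)
```

```text
tool d cm [-0.071 -0.11   3.608] roll -0.0011 yaw 0.2129 tilt [ 1.2e-03 -3.0e-04 -1.0e+00] pos [490.4  31.1  52.1] t 10.3833
```

View pics/w8.png

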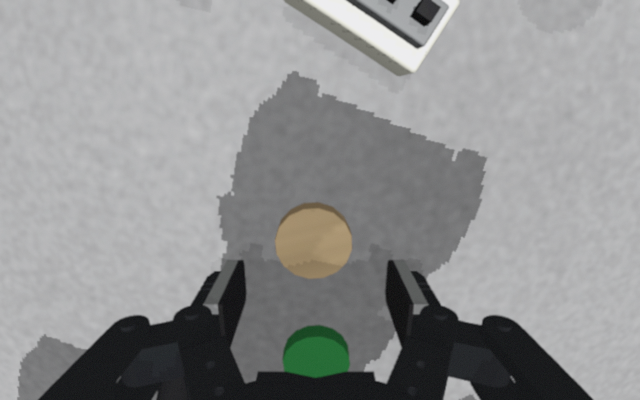

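Run:
```python
from h import *
import pickle
ci=pickle.load(open("w8.pkl","rb"))
crop(cv2.imread("pics/w8.png"),"w8c",265,190,365,290,5)
w=circ(ci,22,12,(276,352,207.5,279),[490,32]);e=ctrl.sense()["eef_pos"]
plan(w[0],w[1],16)
```

```text
circ [489.84  31.63] [-1.2  1.2 -0.   0.1]
tool d cm [-0.047 -0.072  3.614] roll 0 yaw 0.2127 tilt [ 1.3e-03 -3.0e-04 -1.0e+00] pos [490.4  31.   52.1] t 10.4333
```

View pics/w8c.png

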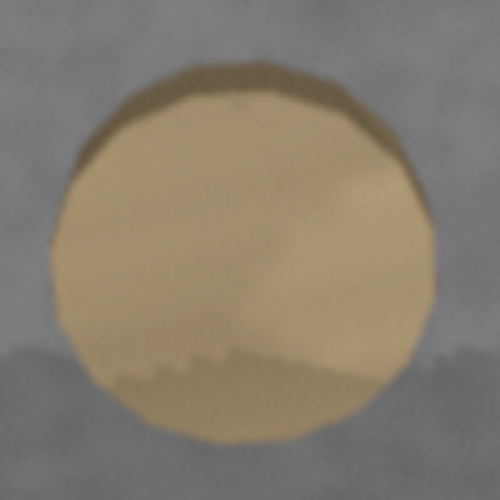

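Emit:
apply_moves(commands=[[6.0,-0.06,-0.07,0.8,0],[6.0,0,0,1.1,0],[6.0,0,0,0.9,0],[6.0,0,0,0.5,0],[6.0,0,0,0.3,0],[6.0,0,0,0,0]])

```text
time_s: 10.93
eef_pos: [488.9, 32.4, 15.0]
ee_rot: [-0.0, 0.994, 0.107, -0.0]
force: [0.2, -0.2, 0.1]
grip_width: 0.699
```

Emit:
apply_moves(commands=[[3.8,0,0,0,0],[3.8,0,0,0,0],[3.8,0,0,0,0],[3.8,0,0,0,0],[3.8,0,0,0,0],[3.8,0,0,0,0]])

```text
time_s: 11.43
eef_pos: [489.4, 32.4, 16.1]
ee_rot: [0.0, 0.994, 0.107, 0.0]
force: [-1.5, -0.5, 6.6]
grip_width: 0.492
```

Run:
```python
from h import *
plan(571.3,-277.8,120,0.213);print(ctrl.sense()["force"])
i=ctrl.capture("wrist")[:,:,::-1];cv2.imwrite("pics/w9.png",i)
i=ctrl.capture("side")[:,:,::-1];crop(i,"s9c",280,200,400,300,6)
```

```text
tool d cm [  1.429  32.059 -10.378] roll 0.0008 yaw 0.2138 tilt [ 9.e-04 -2.e-04 -1.e+00] pos [489.4  32.4  16.1] t 11.4333
[-1.47776789 -0.53405532  6.61743345]
```

View pics/w9.png

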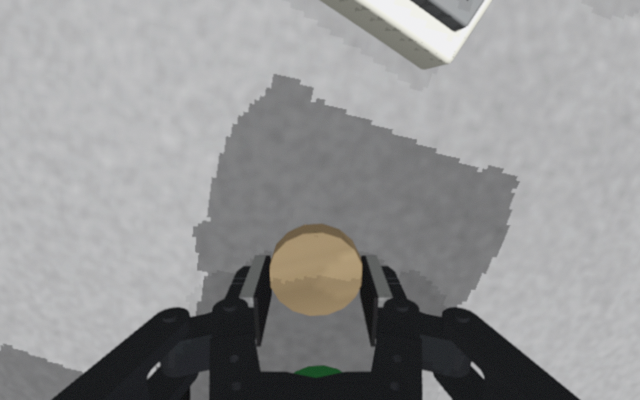

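View pics/s9c.png

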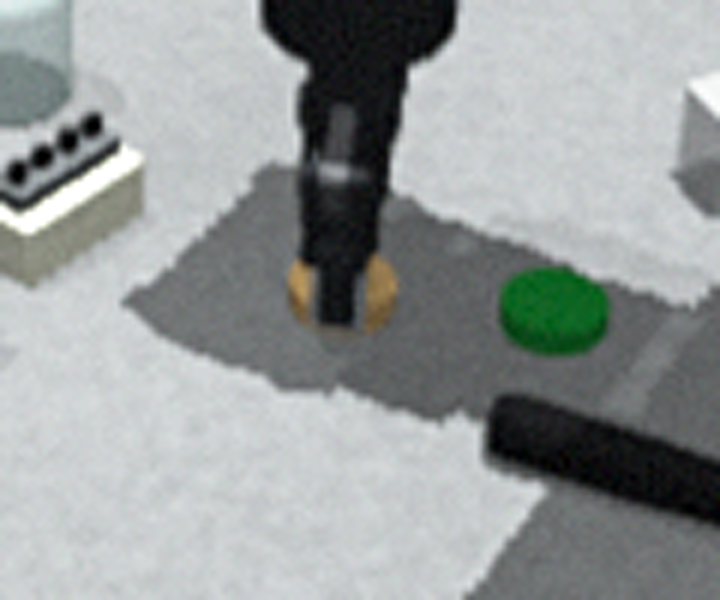

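Emit:
apply_moves(commands=[[3.8,0,0,-1,0],[3.8,0,0.5,-2,0],[3.8,0.1,1.5,-2.5,0],[3.8,0.1,2.7,-2.5,0],[3.8,0.2,3.4,-1.5,0],[3.8,0.2,3.6,-0.5,0],[3.8,0.2,3.6,0,0],[3.8,0.2,3.6,0,0],[3.8,0.2,3.6,0,0],[3.8,0.1,3.2,0,0],[3.8,0.1,2.6,0,0],[3.8,0.1,1.9,0,0]])

```text
time_s: 12.53
eef_pos: [567.9, -261.9, 116.1]
ee_rot: [0.0, 0.994, 0.106, 0.0]
force: [-0.2, -0.1, -0.8]
grip_width: 0.486
```

Emit:
apply_moves(commands=[[3.8,0,1.1,0,0],[3.8,0,0.5,0,0],[3.8,0,0.2,0,0],[3.8,0,0,0,0],[3.8,0,0,0,0]])

```text
time_s: 12.95
eef_pos: [571.6, -276.0, 115.7]
ee_rot: [-0.0, 0.994, 0.107, -0.0]
force: [0.6, 1.3, -0.7]
grip_width: 0.492
```

Run:
```python
from h import *
plan(571.3,-277.8,82,0.213);print(ctrl.sense()["force"])
import pickle
pickle.dump(ctrl.camera_info("wrist"),open("w10.pkl","wb"))
i=ctrl.capture("wrist")[:,:,::-1];cv2.imwrite("pics/w10.png",i);crop(i,"w10c",240,150,400,350,3)
```

```text
tool d cm [-0.07   0.171  3.37 ] roll 0.0017 yaw 0.2147 tilt [-2.e-04  3.e-04 -1.e+00] pos [ 571.6 -276.   115.7] t 12.95
[ 0.59071007  1.25960419 -0.65563382]
```

View pics/w10c.png

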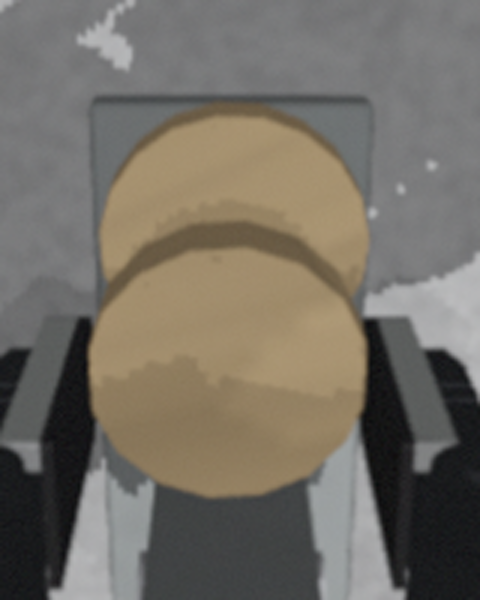

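Run:
```python
from h import *
import pickle
ci=pickle.load(open("w10.pkl","rb"))
f=lambda a,b,c,d:(240+a/3,240+b/3,150+c/3,150+d/3)
w=circ(ci,28,56,f(99,369,116,0),[571,-278],(0,1,2))
n=circ(ci,22,111.7,f(89,367,246,498),[571,-278])
print(toolR().inv().apply(np.r_[w-n,0]))
```

```text
circ [ 570.78 -277.93] [-0.3  0.3  0. ]
circ [ 572.02 -276.3 ] [-1.5  1.5 -0.1  0.3]
[-1.56048154e+00  1.33110991e+00 -2.35648937e-04]
```

Emit:
apply_moves(commands=[[3.8,-0.08,0.07,0.7,0],[3.8,-0.07,0.06,1.0,0],[3.8,0,0,1.0,0],[3.8,0,0,0.5,0],[3.8,0,0,0.3,0],[3.8,0,0,0,0],[3.8,0,0,0,0]])

```text
time_s: 13.58
eef_pos: [570.5, -278.7, 80.5]
ee_rot: [0.0, 0.994, 0.107, 0.0]
force: [1.1, -0.8, 0.0]
grip_width: 0.491
```

Run:
```python
from h import *
plan(571.3,-277.8,72,0.213);print(ctrl.sense()["force"])
import pickle
pickle.dump(ctrl.camera_info("wrist"),open("w11.pkl","wb"))
i=ctrl.capture("wrist")[:,:,::-1];cv2.imwrite("pics/w11.png",i);crop(i,"w11c",240,150,400,350,3)
```

```text
tool d cm [ 0.096 -0.071  0.851] roll 0.0007 yaw 0.2137 tilt [ 0. -0. -1.] pos [ 570.5 -278.7   80.5] t 13.5833
[ 1.11187823 -0.84449476  0.02311629]
```

View pics/w11c.png

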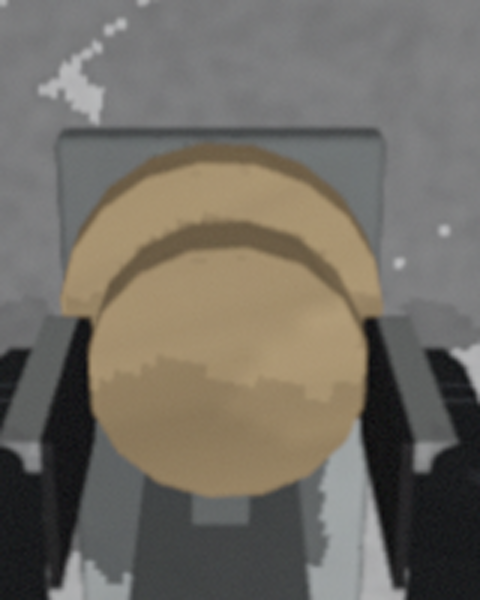

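Run:
```python
from h import *
import pickle
ci=pickle.load(open("w11.pkl","rb"))
f=lambda a,b,c,d:(240+a/3,240+b/3,150+c/3,150+d/3)
w=circ(ci,28,56,f(61.5,382.5,161,0),[571,-278],(0,1,2))
e=ctrl.sense()["eef_pos"]
for dz in (-4.1,0):
  n=circ(ci,22,e[2]+dz,f(88.5,367,246,498),[571,-278])
  print(toolR().inv().apply(np.r_[w-n,0]))
```

```text
circ [ 571.06 -277.94] [-0.7  0.7  0.1]
circ [ 571.02 -278.92] [-1.5  1.5 -0.2  0.4]
[ 2.53074913e-01 -9.54852023e-01 -3.10396972e-04]
circ [ 573.16 -278.45] [-3.   3.  -1.3  1.9]
[-1.94000624e+00 -9.48494624e-01 -1.11182250e-03]
```

Emit:
apply_moves(commands=[[3.8,0,-0.08,0.3,0],[3.8,0,0,0.3,0],[3.8,0,0,0.15,0],[3.8,0,0,0.05,0],[3.8,0,0,0.05,0],[3.8,0,0,0,0],[3.8,0,0,0,0]])

```text
time_s: 14.22
eef_pos: [570.4, -277.9, 72.2]
ee_rot: [0.0, 0.994, 0.107, 0.0]
force: [-0.0, 0.3, -0.3]
grip_width: 0.492
```

Emit:
apply_moves(commands=[[3.8,0,0,0.06,0],[3.8,0,0,0.05,0],[3.8,0,0,0,0]])

```text
time_s: 14.47
eef_pos: [570.4, -277.9, 72.0]
ee_rot: [0.0, 0.994, 0.107, 0.0]
force: [-3.1, 1.7, 8.6]
grip_width: 0.493
```

Emit:
apply_moves(commands=[[4.8,0,0,-0.04,0],[6.0,0,0,0,0],[6.0,0,0,0,0],[6.0,0,0,0,0],[6.0,0,0,-0.5,0],[6.0,0,0,-1.5,0],[6.0,0,0,-2.5,0],[6.0,0,0,-3,0],[6.5,0,0,-2.5,0],[7,0,0,-1.5,0],[7,0,0,-0.5,0],[7,0,0,0,0]])

```text
time_s: 15.47
eef_pos: [570.6, -278.1, 192.5]
ee_rot: [0.001, 0.994, 0.107, 0.001]
force: [-0.2, -0.1, -0.4]
grip_width: 0.821
```

Run:
```python
from h import *
plan(497,-293.4,190,0.213);print(ctrl.sense()["force"])
import pickle
pickle.dump(ctrl.camera_info("wrist"),open("w12.pkl","wb"))
i=ctrl.capture("wrist")[:,:,::-1];cv2.imwrite("pics/w12.png",i);crop(i,"w12c",220,110,420,370,2.3)
i=ctrl.capture("side")[:,:,::-1];crop(i,"s12c",320,100,430,200,6)
```

```text
tool d cm [-7.516 -0.066  0.243] roll 0.0008 yaw 0.2138 tilt [ 0.0018 -0.0014 -1.    ] pos [ 570.6 -278.1  192.5] t 15.4667
[-0.24141004 -0.06881189 -0.365978  ]
```

View pics/w12c.png

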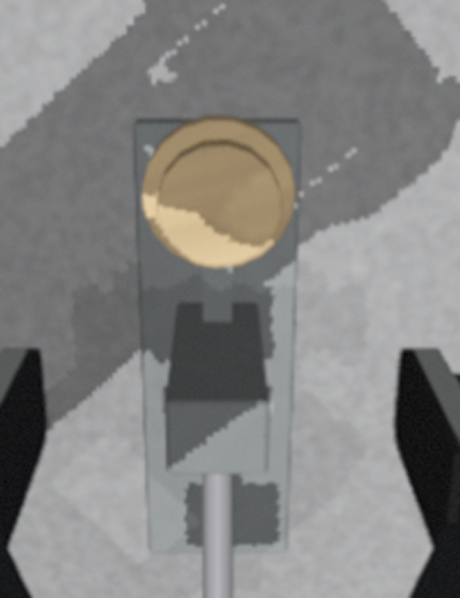

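View pics/s12c.png

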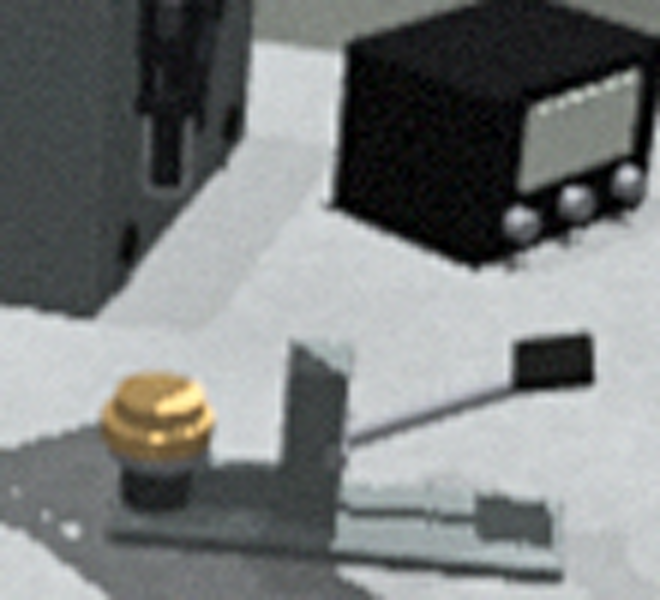

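Run:
```python
from h import *
i=cv2.imread("pics/w12.png");c=i[155:235,275:355]
c=cv2.convertScaleAbs(c,alpha=1.3);cv2.imwrite("pics/w12d.png",cv2.resize(c,None,fx=7,fy=7,interpolation=cv2.INTER_CUBIC))
```

```text
(no output)
```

View pics/w12d.png

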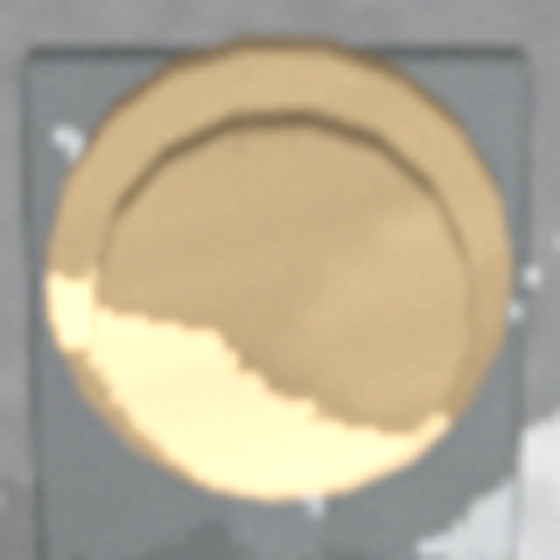

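Run:
```python
from h import *
import pickle
ci=pickle.load(open("w12.pkl","rb"))
f=lambda a,b,c,d:(275+a/7,275+b/7,155+c/7,155+d/7)
w=circ(ci,28,56,f(46,513,38,0),[571,-278],(0,1,2))
n=circ(ci,22,68,f(95,475,125,497),[571,-278])
n2=circ(ci,22,68,f(95,475,125,497),[571,-278],(0,1,2))
g=lambda x,y:(220+x/2.3,110+y/2.3)
L=[JL[i] for i in [1,2,3,4,5,6,8,9]]
px=[g(135,120),g(300,121),g(166,402),g(269,402),g(167,471),g(269,472),g(149,549),g(287,549)]
q=fitpose(ci,L,px,[497,-294,.214])
c,sn=np.cos(q[2]),np.sin(q[2]);s=q[:2]+75*np.array([c,sn]);print(s)
for p in (w,n,n2):
  d=p-s;print("in jack axes",d@[c,sn],d@[-sn,c])
plan(q[0],q[1],90)
```

```text
circ [ 572.25 -277.7 ] [-0.3  0.3  0. ]
circ [ 570.6  -278.69] [-0.3  0.3  0.3 -0.3]
circ [ 570.81 -278.64] [-0.3  0.3  0. ]
fit [ 4.971087e+02 -2.936820e+02  2.130000e-01]
[[-1.0, -0.2], [1.1, -0.6], [-0.5, -1.1], [0.7, -1.2], [-0.1, 1.1], [-0.1, 0.6], [-0.2, 1.4], [0.1, 1.3]]
[ 570.41423371 -277.82977423]
in jack axes 1.8219944692554162 -0.2609638970824396
in jack axes 0.0010842672562864427 -0.8798782426894468
in jack axes 0.2141232630313569 -0.879828945987791
tool d cm [-7.445  0.038 10.02 ] roll 0 yaw 0.2138 tilt [-0.0015  0.0011 -1.    ] pos [ 569.9 -277.6  190.1] t 15.5667
```

Emit:
apply_moves(commands=[[6.5,-1.2,0,0,0],[6.5,-2.2,0,0,0],[6.5,-2.2,0,1,0],[6.5,-1.3,0.02,1.5,0],[6.5,-0.55,0.02,2,0],[6.5,0,0,2,0],[6.5,0,0,1,0],[6.5,0,0,0.5,0],[6.5,0,0,0,0],[6.5,0,0,0,0]])

```text
time_s: 16.4
eef_pos: [497.9, -294.1, 111.6]
ee_rot: [0.0, 0.994, 0.107, 0.0]
force: [-0.4, -0.0, 0.4]
grip_width: 0.758
```

Run:
```python
from h import *
plan(497.1,-293.7,70,0.213);print(ctrl.sense()["force"])
import pickle
pickle.dump(ctrl.camera_info("wrist"),open("w13.pkl","wb"))
i=ctrl.capture("wrist")[:,:,::-1];cv2.imwrite("pics/w13.png",i)
```

```text
tool d cm [-0.071 -0.059  4.164] roll 0.0011 yaw 0.2141 tilt [ 2.e-04 -2.e-04 -1.e+00] pos [ 497.9 -294.1  111.6] t 16.4
[-0.38775421 -0.0126184   0.36228097]
```

View pics/w13.png

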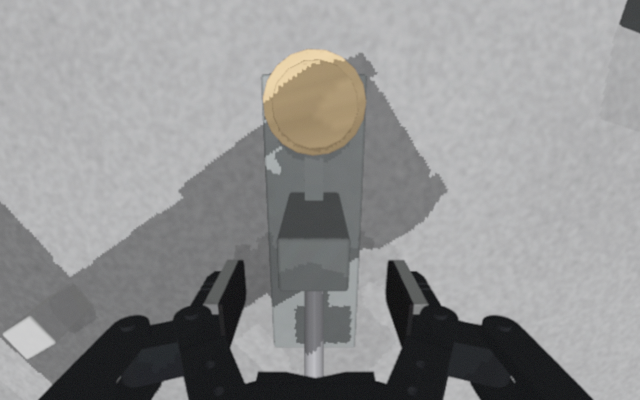

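Emit:
apply_moves(commands=[[6.5,-0.04,-0.03,0.8,0],[6.5,-0.03,-0.03,1.2,0],[6.5,0,0,1.1,0],[6.5,0,0,0.7,0],[6.5,0,0,0.35,0],[6.5,0,0,0,0],[6.5,0,0,0,0]], squeeze=70)

```text
time_s: 17.03
eef_pos: [496.9, -293.7, 70.0]
ee_rot: [0.0, 0.994, 0.107, 0.0]
force: [-0.5, -0.2, -0.0]
grip_width: 0.76
```

Emit:
apply_moves(commands=[[5.5,0,0,0,0],[4.6,0,0,0,0],[4.0,0,0,0,0],[3.6,0,0,0,0],[3.0,0,0,0,0],[3.0,0,0,0,0],[3.0,0,0,0,0],[3.0,0,0,0,0]])

```text
time_s: 17.7
eef_pos: [496.8, -293.3, 70.3]
ee_rot: [-0.0, 0.994, 0.107, 0.0]
force: [-1.4, 3.8, 5.4]
grip_width: 0.412
```

Run:
```python
from h import *
plan(497.1,-293.7,70,0.213);print(ctrl.sense()["force"])
import pickle
pickle.dump(ctrl.camera_info("wrist"),open("w14.pkl","wb"))
i=ctrl.capture("wrist")[:,:,::-1];cv2.imwrite("pics/w14.png",i)
```

```text
tool d cm [0.02  0.046 0.029] roll 0.0009 yaw 0.2139 tilt [ 0.e+00  5.e-04 -1.e+00] pos [ 496.8 -293.3   70.3] t 17.7
[-1.42111813  3.81082092  5.42126053]
```

View pics/w14.png

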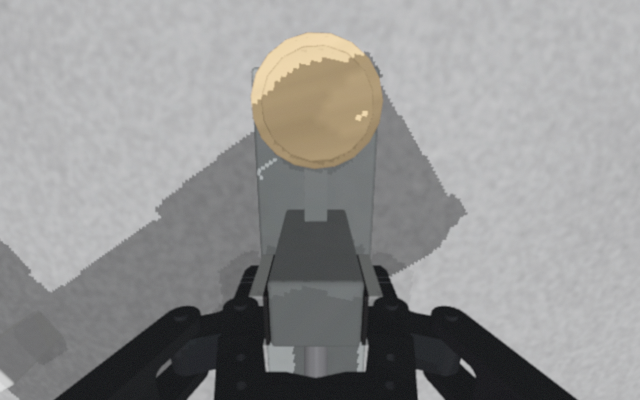

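Emit:
apply_moves(commands=[[3.0,0,0,-0.2,0],[3.0,0,0,-0.5,0],[3.0,0,0,-0.9,0],[3.0,0,0,-1.2,0],[3.0,0,0,-1.2,0],[3.0,0,0,-0.9,0],[3.0,0,0,-0.4,0],[3.0,0,0,-0.1,0],[3.0,0,0,0,0]])

```text
time_s: 18.5
eef_pos: [496.6, -293.5, 123.7]
ee_rot: [-0.0, 0.994, 0.107, -0.0]
force: [-0.1, 0.1, -7.7]
grip_width: 0.413
```

Run:
```python
from h import *
plan(490,138,125,0.213);print(ctrl.sense()["force"],ctrl.sense()["wrist_torque"])
i=ctrl.capture("wrist")[:,:,::-1];cv2.imwrite("pics/w15.png",i)
i=ctrl.capture("side")[:,:,::-1];crop(i,"s15c",320,80,430,200,5)
```

```text
tool d cm [  8.504 -42.313  -0.12 ] roll 0.0007 yaw 0.2137 tilt [-2.e-04  2.e-04 -1.e+00] pos [ 496.6 -293.5  123.7] t 18.5
[-0.08445416  0.11380213 -7.72020819] [-0.00326234  0.00781683  0.01294879]
```

View pics/w15.png

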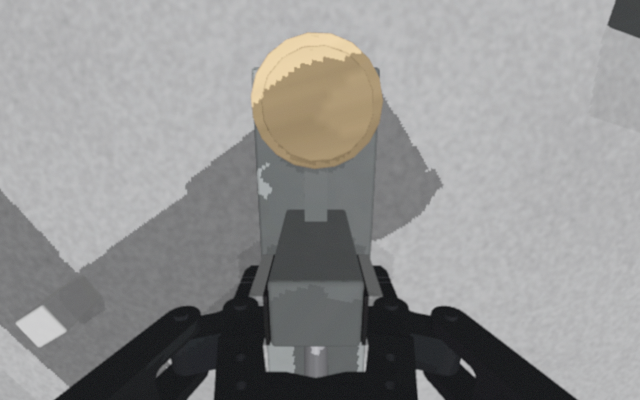

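View pics/s15c.png

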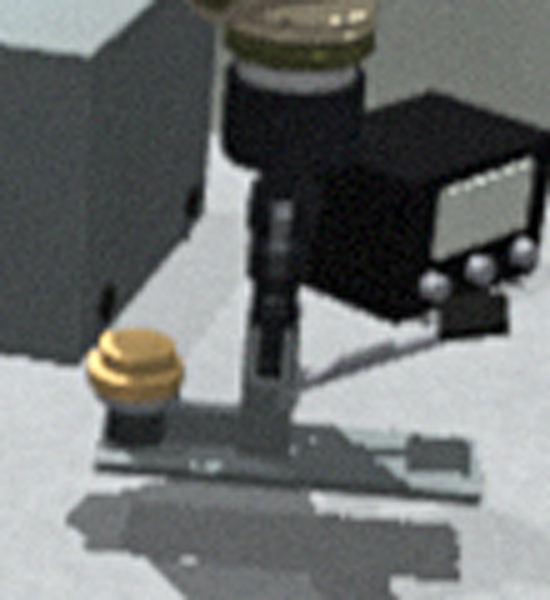

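Emit:
apply_moves(commands=[[3.0,0.08,-0.4,0,0],[3.0,0.16,-0.8,0,0],[3.0,0.24,-1.2,0,0],[3.0,0.32,-1.6,0,0],[3.0,0.4,-2.0,0,0],[3.0,0.48,-2.4,0,0],[3.0,0.48,-2.4,0,0],[3.0,0.48,-2.4,0,0],[3.0,0.48,-2.4,0,0],[3.0,0.48,-2.4,0,0],[3.0,0.48,-2.4,0,0],[3.0,0.48,-2.4,0,0]])

```text
time_s: 19.6
eef_pos: [492.3, -58.8, 123.9]
ee_rot: [-0.0, 0.994, 0.107, -0.0]
force: [1.4, -0.0, -7.6]
grip_width: 0.416
```

Emit:
apply_moves(commands=[[3.0,0.48,-2.5,0,0],[3.0,0.48,-2.5,0,0],[3.0,0.48,-2.5,0,0],[3.0,0.48,-2.5,0,0],[3.0,0.48,-2.4,0,0],[3.0,0.4,-2.0,0,0],[3.0,0.32,-1.6,0,0],[3.0,0.24,-1.3,0,0],[3.0,0.18,-0.9,0,0],[3.0,0.12,-0.6,0,0],[3.0,0.08,-0.4,0,0],[3.0,0.04,-0.2,0,0]])

```text
time_s: 20.6
eef_pos: [488.6, 136.8, 123.8]
ee_rot: [0.0, 0.994, 0.107, -0.0]
force: [-0.5, 0.1, -7.3]
grip_width: 0.411
```

Run:
```python
from h import *
plan(500,138,125,-0.041);print(ctrl.sense()["force"],ctrl.sense()["joints"])
i=ctrl.capture("wrist")[:,:,::-1];cv2.imwrite("pics/w16.png",i)
```

```text
tool d cm [ 1.144  0.124 -0.115] roll 0.255 yaw 0.214 tilt [-0. -0. -1.] pos [488.6 136.8 123.8] t 20.6
[-0.52217078  0.09150212 -7.25089355] [ 4.17086293e-02  4.03285415e-01  1.70447479e+00 -1.70727864e-05
  1.03388271e+00  1.39853900e+00]
```

View pics/w16.png

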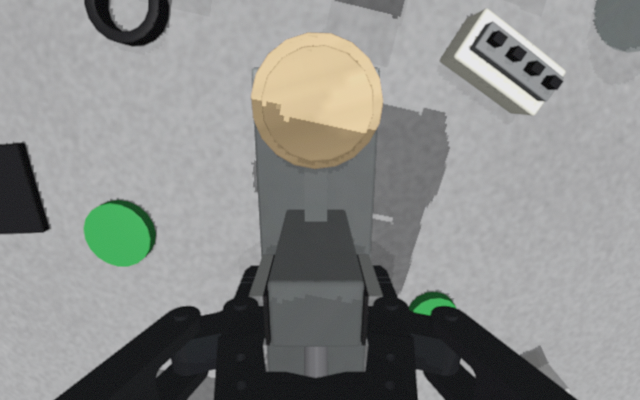

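Run:
```python
from h import *
import pickle
ci=pickle.load(open("w2.pkl","rb"))
for p in [(313,275),(322,280),(287,342),(300,345),(285,370)]: print(p,onz(ci,p,10))
```

```text
(313, 275) [408.73420241  96.10691422  10.        ]
(322, 280) [404.29211357  83.82293694  10.        ]
(287, 342) [302.57202002 108.32172654  10.        ]
(300, 345) [301.48242082  90.50772857  10.        ]
(285, 370) [254.82737278 102.14051305  10.        ]
```

Emit:
apply_moves(commands=[[3.0,0,0,0,0.008],[3.0,0,0,0,0.016],[3.0,0,0,0,0.026],[3.0,0,0,0,0.034],[3.0,0,0,0,0.038],[3.0,0,0,0,0.038],[3.0,0,0,0,0.034],[3.0,0,0,0,0.026],[3.0,0,0,0,0.018],[3.0,0,0,0,0.012],[3.0,0,0,0,0.005],[3.0,0,0,0,0]])

```text
time_s: 21.65
eef_pos: [488.7, 136.3, 123.8]
ee_rot: [-0.0, 1.0, -0.021, -0.0]
force: [0.2, 0.1, -8.2]
grip_width: 0.412
```

Run:
```python
from h import *
plan(508,155,100,-0.041)
```

```text
tool d cm [ 1.846 -1.946  2.384] roll -0.0006 yaw -0.0416 tilt [-0.  0. -1.] pos [488.7 136.3 123.8] t 21.65
```

Emit:
apply_moves(commands=[[3.0,0.15,-0.15,0.2,0],[3.0,0.35,-0.4,0.4,0],[3.0,0.5,-0.5,0.5,0],[3.0,0.4,-0.45,0.5,0],[3.0,0.25,-0.3,0.4,0],[3.0,0.15,-0.1,0.25,0],[3.0,0.05,-0.05,0.15,0],[3.0,0,0,0,0]])

```text
time_s: 22.32
eef_pos: [507.9, 155.3, 99.3]
ee_rot: [0.0, 1.0, -0.02, -0.0]
force: [-0.2, 0.8, -7.8]
grip_width: 0.41
```

Run:
```python
from h import *
plan(508,155,74.5,-0.041)
import pickle
pickle.dump(ctrl.camera_info("wrist"),open("w17.pkl","wb"))
i=ctrl.capture("wrist")[:,:,::-1];cv2.imwrite("pics/w17.png",i)
i=ctrl.capture("side")[:,:,::-1];cv2.imwrite("pics/s17.png",i);crop(i,"s17c",190,150,390,300,4)
```

```text
tool d cm [0.015 0.026 2.485] roll 0.0 yaw -0.041 tilt [-9.e-04 -1.e-04 -1.e+00] pos [507.9 155.3  99.3] t 22.3167
```

View pics/w17.png

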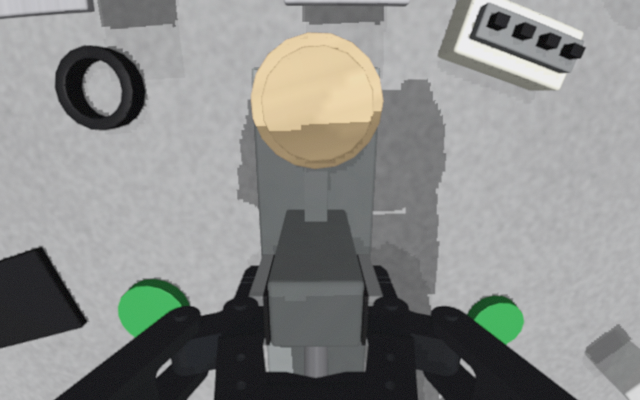

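View pics/s17c.png

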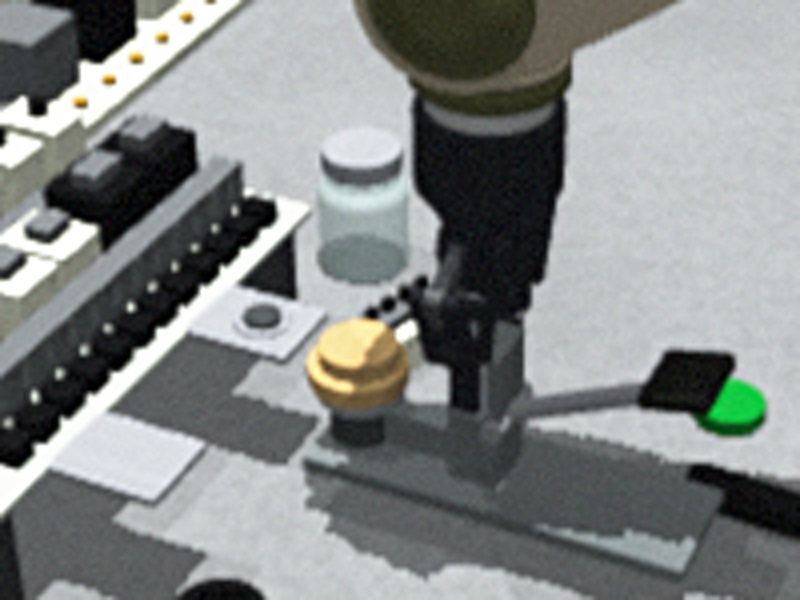

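Run:
```python
from h import *
crop(cv2.imread("pics/w17.png"),"w17c",240,0,420,180,4.4)
```

```text
(no output)
```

View pics/w17c.png

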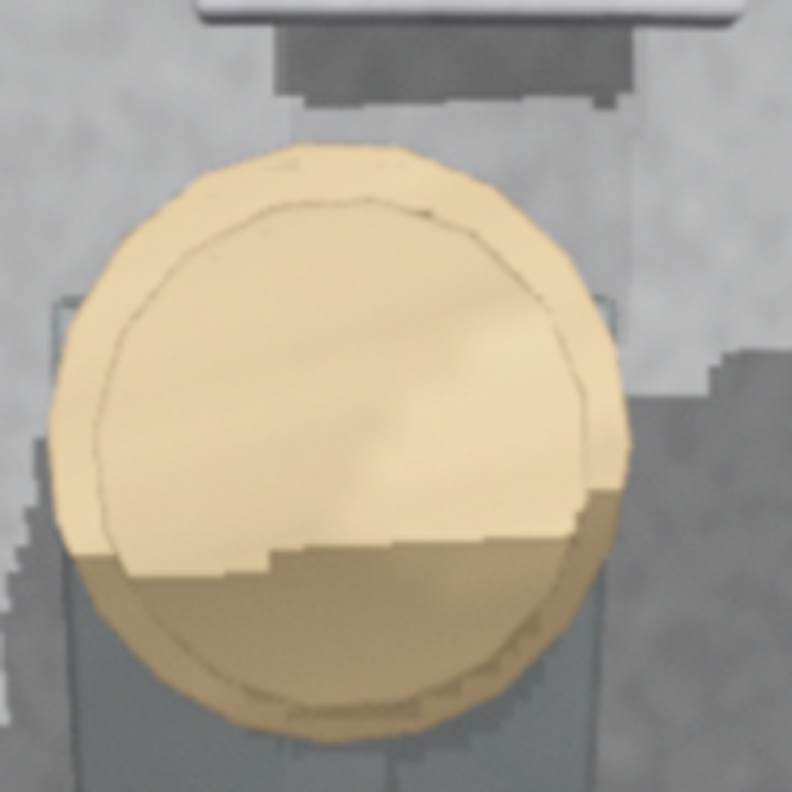

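Run:
```python
from h import *
import pickle
ci=pickle.load(open("w17.pkl","rb"))
f=lambda a,b,c,d:(240+a/4.4,240+b/4.4,c/4.4,d/4.4)
w=circ(ci,28,85,f(48,630,143,741),[583,152])
n=circ(ci,22,97,f(96,587,201,706),[583,152])
A=onz(ci,(284.8,1.8),84);B=onz(ci,(409.3,2.3),84);print(A,B,np.linalg.norm(A-B))
y=np.arctan2((A-B)[1],(A-B)[0])-np.pi/2;print("yaw",y)
m=(A+B)[:2]/2;lp=m+28*np.array([np.cos(-.041),np.sin(-.041)]);print("lift",lp)
e=ctrl.sense()["eef_pos"]
print("nominal saddle",e[:2]+75*np.array([np.cos(-.041),np.sin(-.041)]), e)
print("moves: n",lp-n,"w",lp-w, "required TCP", e[:2]+lp-n, e[:2]+lp-w)
s=[650.5,135.5]; print("nominal TCP",s-75*np.array([np.cos(-.041),np.sin(-.041)]))
```

```text
circ [583.78 151.19] [-0.4  0.4 -0.8  1. ]
circ [583.36 151.05] [-1.1  1.1 -1.2  1.5]
[623.48007852 162.29027402  84.        ] [621.58663896 113.13377208  84.        ] 49.19295474143233
yaw -0.03849956561683099
lift [650.50982804 136.56434465]
nominal saddle [582.9167936  152.05647056] [507.97982227 155.13060912  99.89736084]
moves: n [ 67.15131137 -14.4834458 ] w [ 66.73444289 -14.62600585] required TCP [575.13113363 140.64716332] [574.71426516 140.50460327]
nominal TCP [575.56302867 138.57413856]
```

Emit:
apply_moves(commands=[[3.0,0,0,0.2,0],[3.0,0,0,0.45,0],[3.0,0,0,0.6,0],[3.0,0,0,0.6,0],[3.0,0,0,0.4,0],[3.0,0,0,0.2,0],[3.0,0,0,0.06,0],[3.0,0,0,0,0],[3.0,0,0,0,0]])

```text
time_s: 23.17
eef_pos: [508.2, 155.2, 74.9]
ee_rot: [-0.0, 1.0, -0.021, 0.0]
force: [0.1, -0.2, -8.0]
grip_width: 0.415
```

Run:
```python
from h import *
plan(575.1,140.2,74,-0.041);print(ctrl.sense()["force"])
i=ctrl.capture("side")[:,:,::-1];crop(i,"s18c",190,150,390,300,4)
```

```text
tool d cm [6.749 1.223 0.093] roll -0.0002 yaw -0.0412 tilt [ 4.e-04  0.e+00 -1.e+00] pos [508.2 155.2  74.9] t 23.1667
[ 0.0946911  -0.17688567 -8.02624006]
```

View pics/s18c.png

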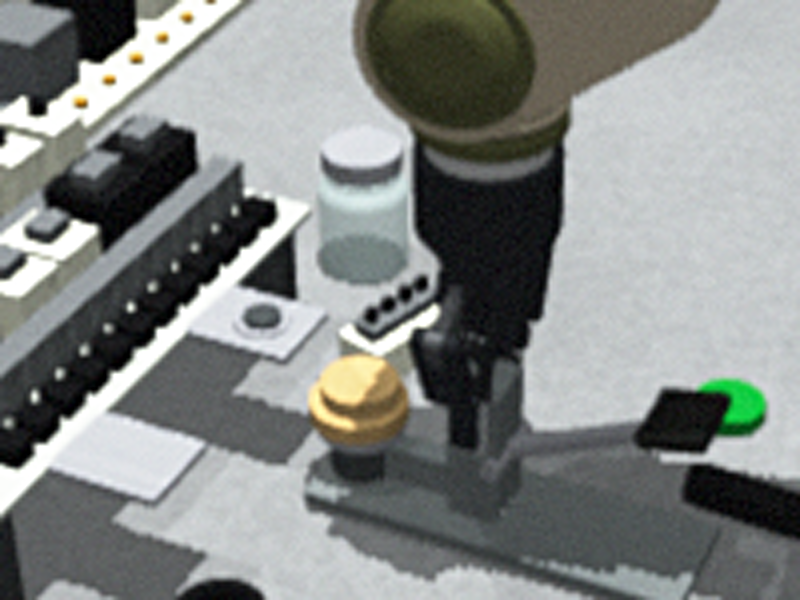

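Emit:
apply_moves(commands=[[3.0,0.2,0.04,0.1,0],[3.0,0.5,0.1,0,0],[3.0,0.8,0.15,0,0],[3.0,1.1,0.2,0,0],[3.0,1.2,0.21,0,0],[3.0,1.1,0.2,0,0],[3.0,0.8,0.14,0,0],[3.0,0.55,0.1,0,0],[3.0,0.3,0.05,0,0],[3.0,0.2,0.03,0,0],[3.0,0,0,0,0],[3.0,0,0,0,0]])

```text
time_s: 24.22
eef_pos: [574.6, 140.3, 73.7]
ee_rot: [-0.0, 1.0, -0.021, -0.0]
force: [-0.5, -0.5, -7.4]
grip_width: 0.414
```

Run:
```python
from h import *
plan(575.1,140.2,70,-0.041);print(ctrl.sense()["force"])
import pickle
pickle.dump(ctrl.camera_info("wrist"),open("w19.pkl","wb"))
i=ctrl.capture("wrist")[:,:,::-1];cv2.imwrite("pics/w19.png",i)
i=ctrl.capture("side")[:,:,::-1];crop(i,"s19c",190,150,390,300,4)
```

```text
tool d cm [0.046 0.011 0.367] roll -0.0001 yaw -0.0411 tilt [-5.e-04  0.e+00 -1.e+00] pos [574.6 140.3  73.7] t 24.2167
[-0.4837631  -0.46467339 -7.44482258]
```

View pics/w19.png

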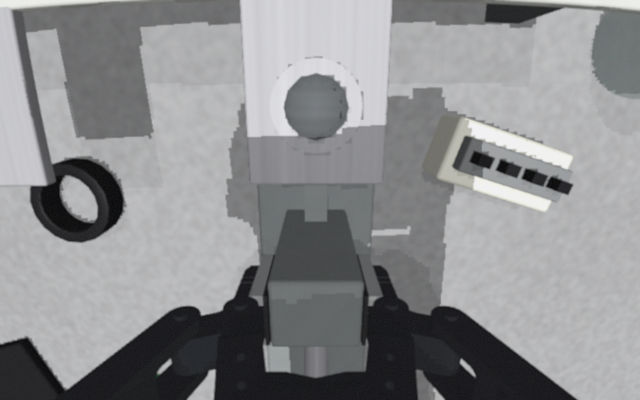

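View pics/s19c.png

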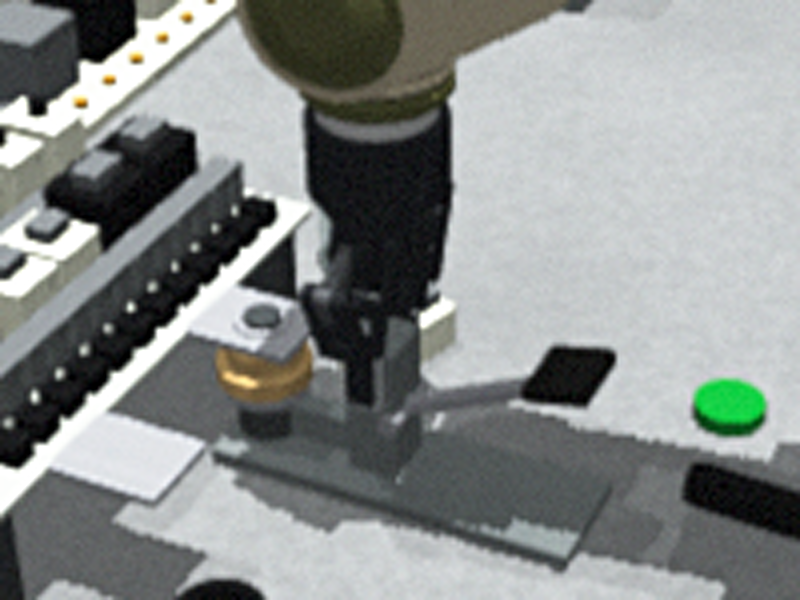

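Run:
```python
from h import *
import pickle
ci=pickle.load(open("w19.pkl","rb"))
crop(cv2.imread("pics/w19.png"),"w19c",235,0,395,195,4)
A=onz(ci,(249.5,182),84);B=onz(ci,(383.5,183),84);m=(A+B)[:2]/2;print(A,B,np.linalg.norm(A-B))
lp=m+28*np.array([np.cos(-.041),np.sin(-.041)]);print("lift from edge",lp,"ring",onz(ci,(316,105),84),"bolt",onz(ci,(316,106),90))
c=pickle.load(open("w17.pkl","rb"))
e17=np.array([507.95,155.2]);n=np.array([583.36,151.05]);w=np.array([583.78,151.19]);e=ctrl.sense()["eef_pos"][:2]
print("stack now",n-e17+e,w-e17+e)
```

```text
[624.07285514 162.75699686  84.        ] [621.59272124 112.64364872  84.        ] 50.17468211873115
lift from edge [650.80925749 136.5526444 ] ring [650.72100633 136.75096958  84.        ] bolt [650.53836096 136.7695563   90.        ]
stack now [650.06593214 136.20732182] [650.48593214 136.34732182]
```

View pics/w19c.png

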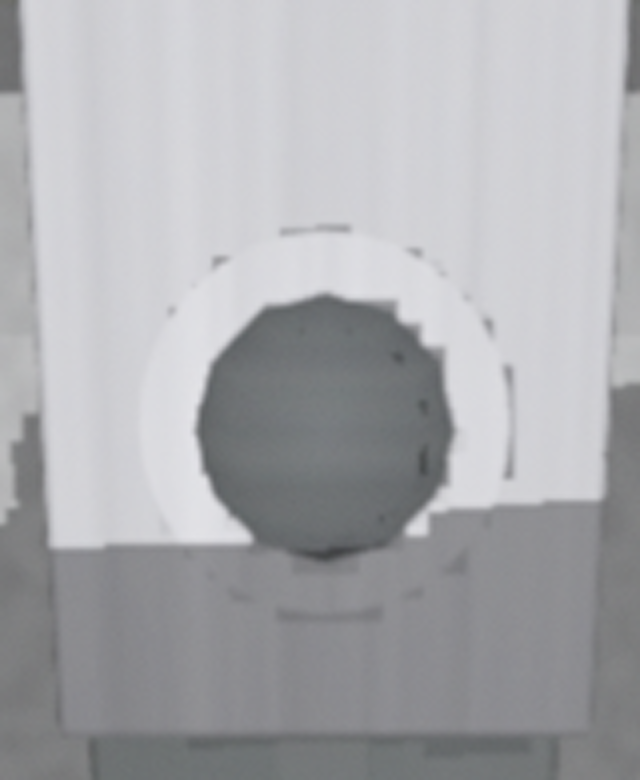

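Emit:
apply_moves(commands=[[3.0,0.04,0.0,0.1,0],[3.0,0,0,0.12,0],[3.0,0,0,0.1,0],[3.0,0,0,0.03,0],[3.0,0,0,0,0],[3.0,0,0,0,0]])

```text
time_s: 24.82
eef_pos: [575.3, 140.3, 70.3]
ee_rot: [-0.0, 1.0, -0.021, 0.0]
force: [-1.0, -0.2, -5.5]
grip_width: 0.41
```

Emit:
apply_moves(commands=[[3.0,0,0,0.04,0],[3.0,0,0,0.03,0],[3.0,0,0,0,0]])

```text
time_s: 25.07
eef_pos: [575.3, 140.2, 70.3]
ee_rot: [-0.0, 1.0, -0.021, 0.0]
force: [-5.7, -0.9, 1.2]
grip_width: 0.414
```

Emit:
apply_moves(commands=[[3.8,0,0,0,0],[4.4,0,0,0,0],[5.2,0,0,0,0],[6.0,0,0,0,0],[6.0,0,0,0,0],[6.0,0,0,-0.5,0],[6.0,0,0,-1.2,0],[6.0,0,0,-2,0],[6.0,0,0,-2.5,0],[6.0,0,0,-2,0],[6.0,0,0,-1,0],[6.0,0,0,0,0]])

```text
time_s: 26.07
eef_pos: [576.4, 140.3, 164.5]
ee_rot: [-0.0, 1.0, -0.021, 0.003]
force: [0.5, 1.1, 0.5]
grip_width: 0.706
```

Run:
```python
from h import *
c,s=np.cos(-.041),np.sin(-.041)
plan(575.4-109*c,140.2-109*s,170,-0.041);print(ctrl.sense()["force"])
import pickle
pickle.dump(ctrl.camera_info("wrist"),open("w20.pkl","wb"))
i=ctrl.capture("wrist")[:,:,::-1];cv2.imwrite("pics/w20.png",i)
```

```text
tool d cm [-10.993   0.015  -0.602] roll -0.0001 yaw -0.0411 tilt [ 5.1e-03  2.0e-04 -1.0e+00] pos [576.4 140.3 164.5] t 26.0667
[0.52320579 1.07441292 0.48277107]
```

View pics/w20.png

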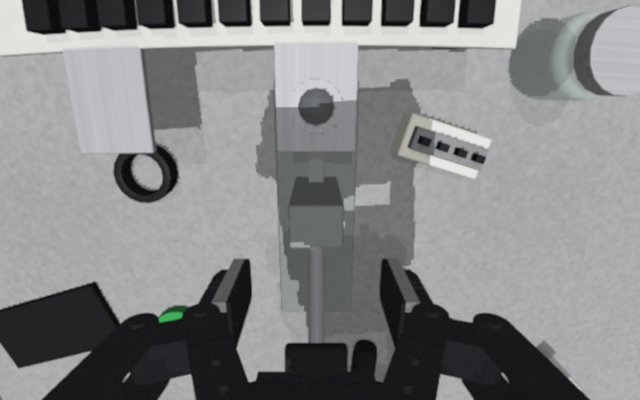

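Emit:
apply_moves(commands=[[3.0,-0.8,0,0,0],[0.0,-1.6,0,0,0],[0.0,-2.2,0,0,0],[0.0,-2.2,0,0,0],[0.0,-1.9,0,0.3,0],[0.0,-1.2,0,0.7,0],[0.0,-0.7,0,0.9,0],[0.0,-0.4,0.02,0.8,0],[0.0,0,0,0.6,0],[0.0,0,0,0.2,0],[0.0,0,0,0,0],[0.0,0,0,0,0]], squeeze=30)

```text
time_s: 27.12
eef_pos: [465.9, 144.4, 126.4]
ee_rot: [0.0, 1.0, -0.021, -0.0]
force: [-0.2, -0.1, 0.1]
grip_width: 0.002
```

Run:
```python
from h import *
c,s=np.cos(-.041),np.sin(-.041)
plan(575.4-109*c,140.2-109*s,118,-0.041);print(ctrl.sense()["force"],ctrl.sense()["grip_width"])
import pickle
pickle.dump(ctrl.camera_info("wrist"),open("w21.pkl","wb"))
i=ctrl.capture("wrist")[:,:,::-1];cv2.imwrite("pics/w21.png",i)
i=ctrl.capture("side")[:,:,::-1];cv2.imwrite("pics/s21.png",i);crop(i,"s21c",190,130,390,280,4)
```

```text
tool d cm [ 0.059 -0.025  0.845] roll -0.0004 yaw -0.0414 tilt [-1.e-04 -0.e+00 -1.e+00] pos [465.9 144.4 126.4] t 27.1167
[-0.22198503 -0.05285861  0.14806017] 0.0015419170848062153
```

View pics/w21.png

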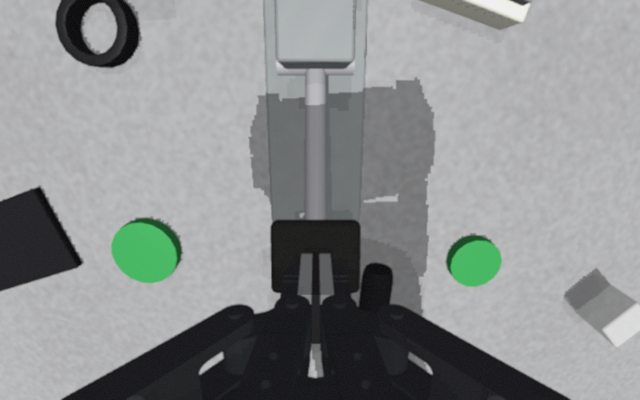

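View pics/s21c.png

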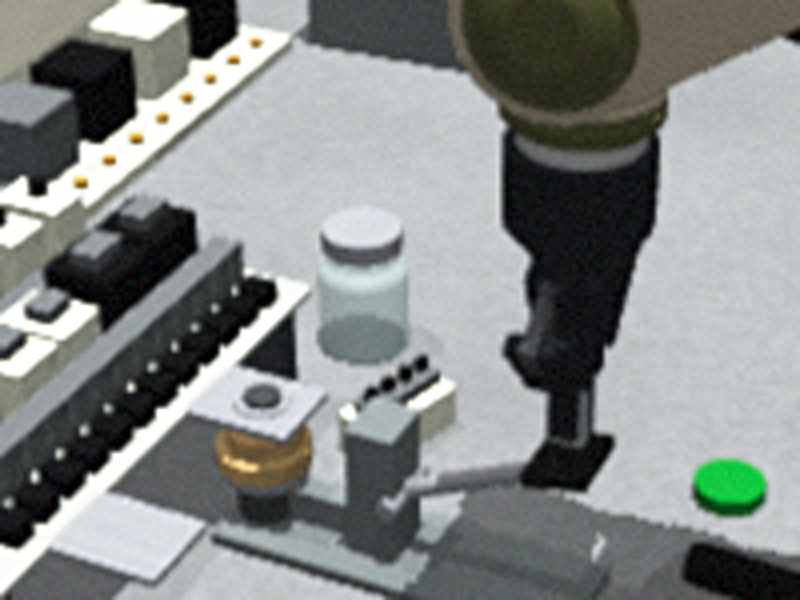

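Emit:
apply_moves(commands=[[0.0,0,0,0.4,0],[0.0,0,0,0.4,0],[0.0,0,0,0.2,0],[0.0,-0.15,0,0.3,0],[0.0,-0.2,0,0.4,0],[0.0,-0.2,0,0.4,0],[0.0,-0.2,0,0.4,0],[0.0,-0.15,0,0.4,0],[0.0,-0.12,0,0.4,0],[0.0,0,0,0,0]])

```text
time_s: 28.05
eef_pos: [455.1, 145.0, 93.1]
ee_rot: [-0.0, 1.0, -0.021, -0.0]
force: [2.5, -0.2, 5.1]
grip_width: 0.002
```

Emit:
apply_moves(commands=[[0.0,-0.1,0,0.4,0],[0.0,-0.1,0,0.4,0],[0.0,-0.1,0,0.4,0],[0.0,-0.05,0,0.4,0],[0.0,-0.05,0,0.3,0],[0.0,0,0,0.2,0],[0.0,0,0,0,0]])

```text
time_s: 28.63
eef_pos: [450.8, 145.2, 72.3]
ee_rot: [0.0, 1.0, -0.021, -0.001]
force: [-1.1, -0.3, 5.5]
grip_width: -0.002
```

Run:
```python
from h import *
print(ctrl.sense()["force"],ctrl.sense()["eef_pos"])
i=ctrl.capture("side")[:,:,::-1];cv2.imwrite("pics/s22.png",i);crop(i,"s22c",190,130,390,280,4)
```

```text
[-1.14529225 -0.29549674  5.47402542] [450.82347131 145.15140693  72.28755846]
```

View pics/s22c.png

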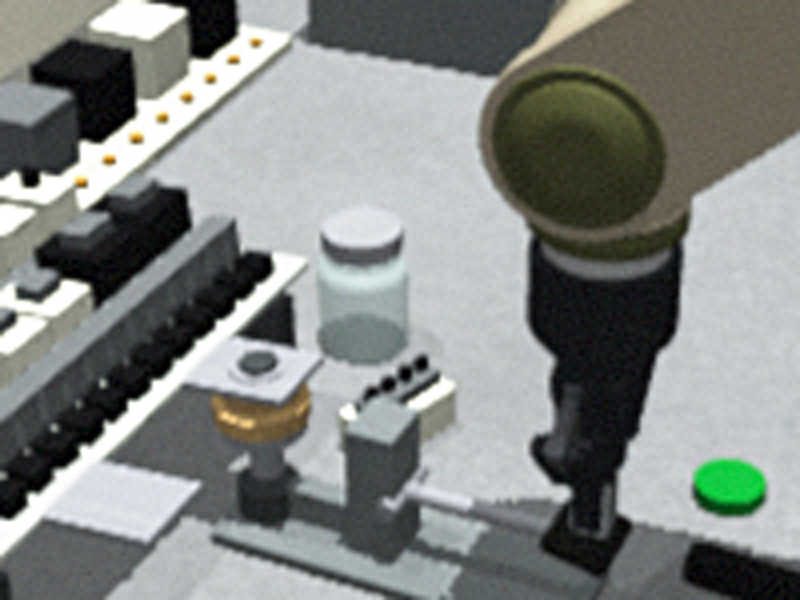

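Emit:
apply_moves(commands=[[0.0,0,0,0.1,0],[0.0,0,0,0.1,0],[0.0,0,0,0,0],[0.0,0,0,0,0]])

```text
time_s: 29.02
eef_pos: [450.7, 145.2, 70.6]
ee_rot: [0.0, 1.0, -0.021, -0.001]
force: [-1.8, -1.1, 6.3]
grip_width: 0.002
```

Emit:
apply_moves(commands=[[0.0,0,0,0.1,0],[0.0,0,0,0.05,0],[0.0,0,0,0,0],[0.0,0,0,0,0]])

```text
time_s: 29.35
eef_pos: [450.7, 145.2, 69.7]
ee_rot: [0.0, 1.0, -0.02, -0.001]
force: [-4.4, -1.8, 13.8]
grip_width: 0.0
```

Emit:
apply_moves(commands=[[0.0,0,0,0.05,0],[0.0,0,0,0,0],[0.0,0,0,0,0]])

```text
time_s: 29.6
eef_pos: [450.7, 145.2, 69.3]
ee_rot: [0.0, 1.0, -0.02, -0.001]
force: [-6.2, -1.0, 16.2]
grip_width: 0.001
```

Run:
```python
from h import *
print(ctrl.sense()["force"],ctrl.sense()["eef_pos"])
i=ctrl.capture("side")[:,:,::-1];cv2.imwrite("pics/s23.png",i);crop(i,"s23c",190,130,390,280,4)
```

```text
[-6.1793029  -0.96130384 16.16931842] [450.70160858 145.19561482  69.34898118]
```

View pics/s23c.png

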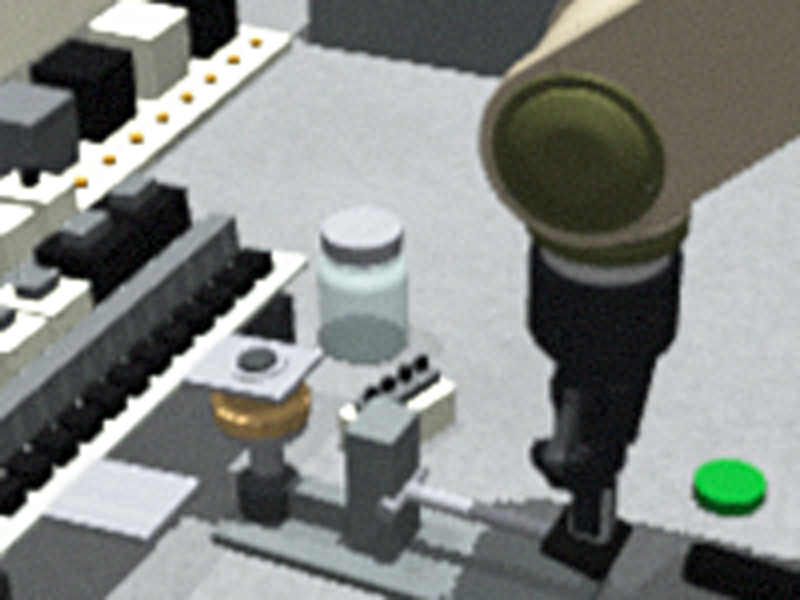

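Run:
```python
from h import *
b=ctrl.camera_info("side")
for dz in (0,20,22,24): print(dz,proj(b,[(650.5-dz*0.02,136,88+dz)]))
c,s=np.cos(-.041),np.sin(-.041)
a=cv2.imread("pics/s23.png")
# pad heights
for x,z in [(-124,58)]: print(proj(b,[(575.4+x*c,140.2+x*s,z)]))
```

```text
0 [[254.19961451 228.9545799 ]]
20 [[253.87082727 221.61210313]]
22 [[253.83758411 220.86955475]]
24 [[253.80427388 220.12547871]]
[[336.05233941 263.38455662]]
```

Emit:
apply_moves(commands=[[0.0,0,0,-0.2,0],[0.0,0.03,0,-0.4,0],[0.0,0.05,0,-0.4,0],[0.0,0.1,0,-0.4,0],[0.0,0.1,0,-0.4,0],[0.0,0.1,0,-0.4,0],[0.0,0.12,0,-0.4,0],[0.0,0.15,0,-0.4,0],[0.0,0.2,0,-0.4,0],[0.0,0.2,0,-0.4,0],[0.0,0.2,0,-0.4,0],[0.0,0.2,0,-0.4,0]])

```text
time_s: 30.65
eef_pos: [465.7, 144.5, 114.7]
ee_rot: [-0.0, 1.0, -0.021, -0.0]
force: [0.2, -0.0, 1.6]
grip_width: -0.001
```

Emit:
apply_moves(commands=[[0.0,0.1,0,-0.4,0],[0.0,0,0,-0.4,0],[0.0,0,0,-0.4,0],[0.0,0,0,-0.2,0],[0.0,0,0,0,0],[0.0,0,0,0,0],[0.0,0,0,0,0],[0.0,0,0,0,0],[0.0,0,0,0,0]])

```text
time_s: 31.4
eef_pos: [466.6, 144.5, 128.4]
ee_rot: [0.0, 1.0, -0.021, -0.0]
force: [-0.1, -0.4, 0.4]
grip_width: 0.003
```

Run:
```python
from h import *
c,s=np.cos(-.041),np.sin(-.041)
plan(575.4-109*c,140.2-109*s,118,-0.041)
print(ctrl.sense()["force"],ctrl.sense()["eef_pos"])
i=ctrl.capture("side")[:,:,::-1];cv2.imwrite("pics/s24.png",i);crop(i,"s24c",190,130,390,280,4)
i=ctrl.capture("wrist")[:,:,::-1];cv2.imwrite("pics/w24.png",i)
```

```text
tool d cm [-0.013 -0.018  1.036] roll -0.0002 yaw -0.0412 tilt [-4.e-04 -0.e+00 -1.e+00] pos [466.6 144.5 128.4] t 31.4
[-0.11128179 -0.37961265  0.44496067] [466.61998415 144.47935411 128.35941053]
```

View pics/s24c.png

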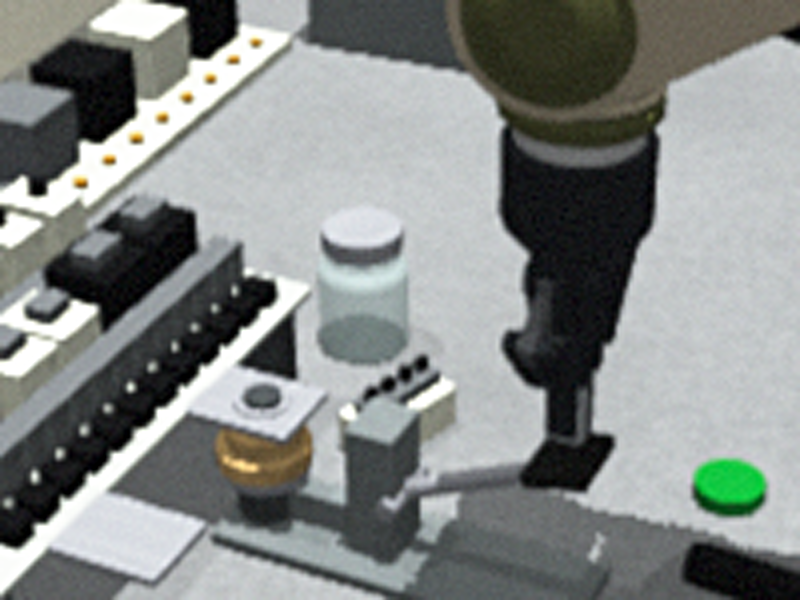

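View pics/w24.png

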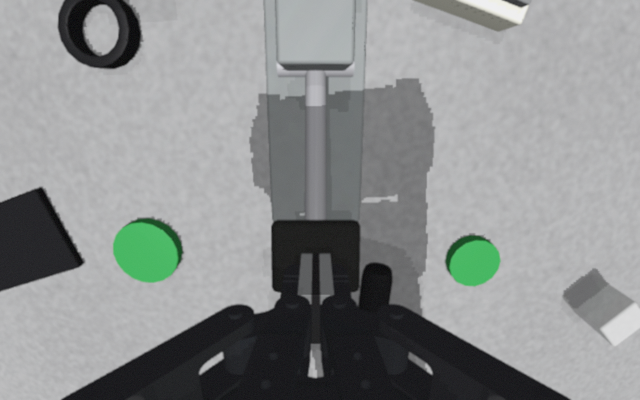

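Emit:
apply_moves(commands=[[0.0,0,0,0.5,0],[0.0,0,0,0.5,0],[0.0,0,0,0.2,0],[0.0,-0.15,0,0.3,0],[0.0,-0.2,0,0.4,0],[0.0,-0.2,0,0.4,0],[0.0,-0.2,0,0.4,0],[0.0,-0.15,0,0.4,0],[0.0,-0.12,0,0.4,0],[0.0,-0.1,0,0.4,0],[0.0,-0.1,0,0.4,0],[0.0,-0.1,0,0.4,0]])

```text
time_s: 32.5
eef_pos: [453.8, 145.1, 81.5]
ee_rot: [-0.0, 1.0, -0.021, 0.0]
force: [2.5, -0.8, 5.4]
grip_width: 0.001
```

Emit:
apply_moves(commands=[[0.0,-0.05,0,0.4,0],[0.0,-0.05,0,0.3,0],[0.0,0,0,0.2,0],[0.0,0,0,0.2,0],[0.0,0,0,0.1,0],[0.0,0,0,0,0],[0.0,0,0,0,0],[0.0,0,0,0,0]])

```text
time_s: 33.17
eef_pos: [452.4, 145.1, 70.1]
ee_rot: [0.0, 1.0, -0.021, -0.0]
force: [-2.4, -1.2, 14.5]
grip_width: 0.001
```

Emit:
apply_moves(commands=[[0.0,0,0,0.1,0],[0.0,0,0,0,0],[0.0,0,0,0,0],[0.0,0,0,0,0],[0.0,0,0,0,0]])

```text
time_s: 33.58
eef_pos: [452.4, 145.1, 69.5]
ee_rot: [0.0, 1.0, -0.02, -0.0]
force: [-4.4, -0.4, 19.3]
grip_width: -0.003
```

Run:
```python
from h import *
print(ctrl.sense()["force"],ctrl.sense()["eef_pos"])
i=ctrl.capture("side")[:,:,::-1];cv2.imwrite("pics/s25.png",i);crop(i,"s25c",190,130,390,280,4)
i=ctrl.capture("scene")[:,:,::-1];crop(i,"sc25",220,120,460,300,3.3)
```

```text
[-4.40362237 -0.42486816 19.25193153] [452.3522043  145.14058752  69.46578632]
```

View pics/s25c.png

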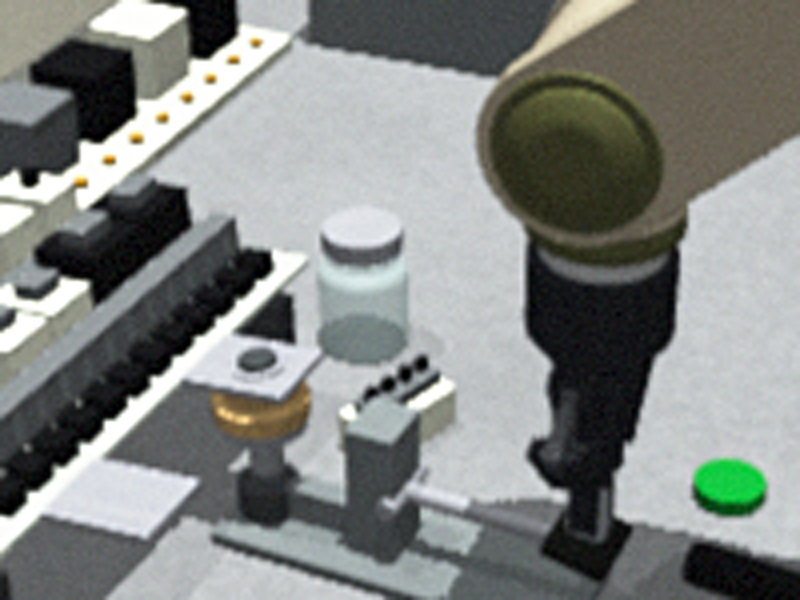

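View pics/sc25.png

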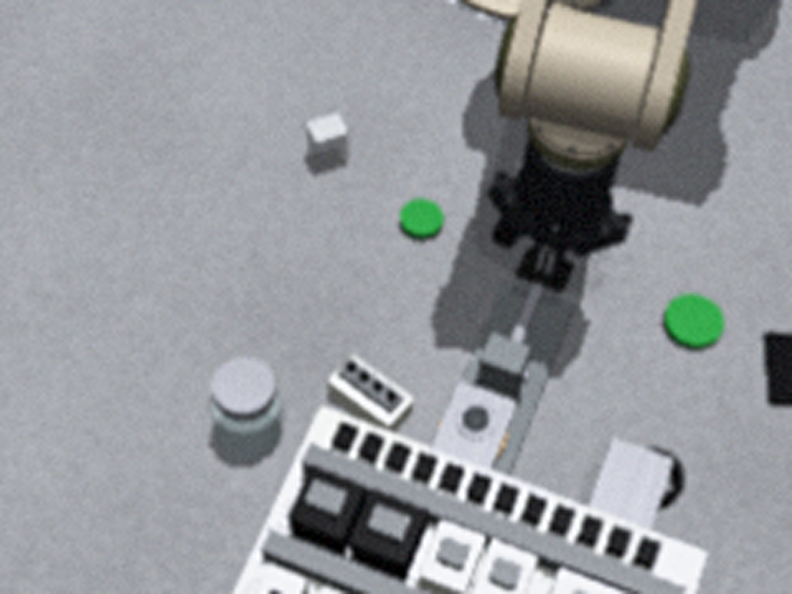

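Run:
```python
from rig import ctrl
print(ctrl.finish_job())
```

```text
the job is handed in; nothing more can be done
None
```

I handed the job in at about 33.7 s of the 72 s allowed, with the handle held fully down and the panel raised on the jack. The hand-in reports no verdict.

**Stack and jack:** The wide disc sits 1 to 2 mm off the saddle's centre along the jack, and the narrow disc is within about 1 mm. I carried the jack by its post with the stack steady. My last measurement before setting it down put the stack within 1 mm of the lift point.

**Pumping:** The first press went to the stop, shown by the push rising from about 6 N to 16 N. The lift point rose about 25 mm by camera, good to about 3 mm, against the 22 mm expected. After I let go, the side and wrist pictures showed the handle fully up, the panel settled and the jack unmoved.

**Last checks:** On the second press the push is about 19 N at the stop, and the side picture matches the first press. The jar and breaker have not moved; the tape, partly hidden by the plain ear, also looks unmoved. No check failed. The camera estimates disagreed with each other by 1 to 2 mm, within their stated calibration.

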